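# Lock the tag holder onto its ball post

### The job

Mount the blue tag holder on the steel ball post: first raise its handle with the red bar right up while it stands on the bench, then lower its socket gently over the ball until you feel it rest fully home and level on the post's round collar before you let go, and press the handle all the way down so that it locks. Never ram or drop the holder onto the post or lean hard on it, and leave the other things on the bench where they are.

Things in the scene. Friction and masses are not known exactly. Their poses are not given: they have to be found in the camera images.
- head: blue tag holder, a loose steel coupler of about 0.8 kg standing on the bench; origin: centre of its flat underside's socket mouth, z up. 120 mm long (x -75 to +45), 44 mm wide, 49 mm high (44 mm for x below -22, 56 mm for x over +22). A round brass tag lies on its -x end; the red-barred handle points to +x. It balances about x = -11 mm
- socket (a point): centre of the socket's mouth (same point and axes as the holder's origin). The socket is a square bore, 33 x 33 mm and 44 mm deep, open below. A toe on the handle swings into it under the ball when the handle goes down, so the holder goes on only with the handle up (over 0.3 rad), and the handle goes fully down only when the holder is home
- head_grip (a point): the place to grasp the holder: between its two flat parallel sides (44 mm apart along the holder's y), 25 mm to the -x side of the socket axis, 25 mm above the underside; axes as the holder
- handle_hinge (a point): hinge axis of the handle (along the holder's y), on the holder 26 mm to the +x side of the socket axis and 52 mm above the underside; axes as the holder
- handle_grip (a point): middle of the handle's round red crossbar, a sleeve that spins freely on its pin (14 mm thick, 52 mm long, along the holder's y), straight out 90 mm from the hinge. Its x axis points out along the handle and tips up with it. Two side arms (inner faces 54 mm apart) join it to the hinge; between them, and round the bar, there is room for a finger on either side
- handle (a joint): handle angle: 0 = all the way down (level, locked), 1.15 rad = right up (end stop). It starts between 0 and 0.2 and stays where it is left. At the crossbar, raising takes up to 2 N, pressing down about 2 N at first and 3 N near the bottom
- ball_base: fixed green foot plate, 120 x 120 x 14 mm, with the steel ball post upright in its middle; origin under its centre, on the bench, z up. The post is clamped at a height that changes from job to job and is not reported: its collar's top is 42 to 66 mm above the bench. The clamp slips at 120 N; over 60 N between holder and post is ramming
- ball_foot (a point): the post's axis at bench level. On the post: a flat round collar 80 mm across on which the holder's underside comes to rest; above it a neck 16 mm thick and a ball of 30 mm, its centre 26 mm and its top 41 mm above the collar. The holder may be put on at any yaw
- bench_block: loose dark steel block 50 x 50 x 25 mm, leave alone; origin under its centre
- tag_stack: loose stack of brass tags, 36 mm across, 16 mm high, leave alone; origin under its centre
- mallet: loose hammer lying on the bench, leave alone
- stamp_rack: loose wooden rack of steel stamps 60 x 180 x 65 mm, leave alone; origin under its centre
- pencil_cup: loose grey cup 80 mm across, 95 mm high, leave alone; origin under its centre
- mug: loose white mug 80 mm across, 95 mm high, leave alone; origin under its centre
- red_box: loose red box 90 x 60 x 40 mm, leave alone; origin under its centre
- tag_tray: loose plywood tray 160 x 110 x 35 mm, leave alone; origin under its centre
Not all that is in view belongs to the job. Leave any orange or pink look-alike of the head alone. Leave any purple look-alike of the ball_base alone.

How it is judged:
By the outcome, as a careful person would: the job done as asked, in the order asked, and still so for the second after the job is handed in, with the robot touching nothing.
It also fails if it takes over 72 s, if anything falls off the work surface, if the arm or the gripper's body presses on something with over 40 N, if the wrist force passes 120 N, or if a joint passes its speed limit or range.

### The arm

A 6-joint arm with a two-finger parallel gripper is mounted at the origin on the work surface. World frame = base frame: x ahead of the robot, y to its left, z up, the work surface at z = 0. Lengths are in m, angles in rad, forces in N, time in s.
With the tool pointing down it reaches from about 0.275 to 1 m from the base axis. Payload 8.4 kg.
Tool frame: the origin (TCP) lies between the finger pads; the fingertips stand tcp_to_tips ahead of it and the grasp point (between the pads) lies 8 mm behind it (tcp_to_tips is the distance from the TCP to the fingertips, in m); z points along the fingers, y is the direction in which the jaws open and shut (so a half turn about z gives the same grasp; the last joint's range is limited). The gripper opens to 85 mm and grips with 20 to 120 N. Pads are 22 mm wide; open, the fingers measure 114 mm over their backs; the gripper's body (76 mm by 85 mm) begins 54 mm behind the grasp point. The pads swing forward as they close: fully open they stand 13 mm farther back than shut.
Start: joints at [-1.235, 0.353, 1.633, -0, 1.155, -0.002], TCP at [0.207, -0.59, 0.242] pointing down, gripper open.
Joint ranges: [-2.63, 2.63], [-0.92, 2.1], [0.06, 2.66], [-1.3, 4.44], [0, 2.69], [-3.02, 3.02]. Speed limits (rad/s): [2.22, 2.22, 2.79, 3.14, 3.14, 3.14].

### API

Orientations are given as a rotation vector (axis times angle).
In Python, from plant import * gives the robot as it stands.
- The arm moves only by the tool step_arm, never from a script. Its argument "increments" is a list of rows, each a list of 3 entries, a list of its own where there are three numbers: the turn, a rotation vector about the tool's x, y, z in rad, then the shift along the tool's x, y, z in m, then the gripper command: -1 is shut, 1 is fully open, values between are in proportion. A call has exactly 5 rows; each row is the pose to reach, as a shift and turn from the pose commanded when the call began, along the tool's axes at that moment; what a row does not reach only later rows make up. A row lasts 1/8 s, in which the tool goes at most 62.5 mm and 10.7 degrees, less where a joint would pass 70% of its speed; a pose out of reach is approached as far as the arm can. A call with a gripper value outside its range is refused whole. The fingers move at their own pace and stop on an object; "squeeze" is the grip in N (left out, the last holds). Time passes only in rows, so rows that repeat a pose let the fingers close, or fill a call up. It gives the time, the measured TCP pose, the force and the opening at its end, in the units of the state.
- get_obs(): the state, without advancing time (a new reading comes with each control period).
- grab_frame(name): name is "scene" or "top" or "wrist"; returns a dict with "color" (400x640x3 uint8, red, green, blue), "z_map" (400x640 float32, m along the optical axis (not along the pixel's ray), 0 where there is no reading), "K" (3x3 intrinsics, pixels), "T" (4x4, takes a point from camera to world coordinates). Camera axes: x right, y up, looking along -z (the intrinsics and any distortion apply to the point x, -y, -z); pixel columns grow to the right and rows downward; lengths in m; the calibration is good to about 2 mm. A picture is of the moment at which its call begins.
- hand_in(): hands the job in, once; it reports no verdict.
Trained networks look in a picture, given as the dict that the camera call returned (one of the last four; its "shot" number tells which), for a name from the list of things; names that differ only in an ending like _2 or _b are one class to them, and where a whole thing is asked for, a point or a joint stands for the part that bears it (a point fixed in the world has none). Each returns a list of dicts, best first, with "p" (0 to 1); they miss things now and then, are a little off and sometimes report something else, mostly with a low value. They report only what shows in the picture. A call takes as long as a camera call. They do not tell look-alikes from the thing itself.
- masks_of(query, picture): "mask" (400x640 bool, what is visible of it) and "box" ([centre column, centre row, width, height] in pixels, round what is visible of it).
The state is a dict: "time_s": time; "q": joint angles; "qd": joint speeds; "joint_efforts": joint torques, N m; "tool_pos": TCP position; "tcp_rot": TCP orientation; "wrist_force": force on the tool from outside, world axes, zero at the start; "torque": the same for the moment, N m; "finger_gap": opening from 0.0 (shut) to 1.0 (fully open).
Only numpy, scipy, OpenCV 4.12 (cv2) and the standard library are available. Lean on these libraries where they do the work, as an engineer would, in place of code of your own. Each camera call takes 0.05 s, during which the arm holds its last target.

## Working session

There is one attempt and no reset: what is moved stays moved. The work goes in short steps, Python scripts to look and compute and a tool call to move; the robot and the scene stay as the last step left them, time stands still between calls to the robot, and variables do not carry over. Pictures are saved under pics/ and viewed, and the job is handed in when it is done.

Besides the shell and the picture viewer there is one more tool, called after "Call:" as name([rows], argument=value, ...), one row to a line, values as JSON. step_arm: Moves the arm, as the interface text tells. Its arguments: {"type":"object","properties":{"increments":{"type":"array"},"squeeze":{"type":"number"}},"required":["increments"]}

```bash
ls; mkdir -p pics
python3 - <<'E'
from plant import *
import cv2,pickle
o=get_obs(); print(o)
for n in ["scene","top"]:
    f=grab_frame(n); cv2.imwrite(f"pics/{n}0.png",f["color"][:,:,::-1]); pickle.dump(f,open(f"{n}0.pkl","wb")); print(n,f["T"].round(3).tolist(),f["K"].tolist(),[k for k in f])
    for q in ["head","ball_base"]:
        for m in masks_of(q,f): print(n,q,m["p"],m["box"])
E
```

```text
pics
{'time_s': 0.0, 'q': array([-1.23537223e+00,  3.53680266e-01,  1.63415500e+00, -1.35331916e-05,
        1.15516833e+00, -2.40793528e-03]), 'qd': array([ 0.00033535, -0.00073398,  0.00030823, -0.00164722, -0.00011801,
        0.00128341]), 'joint_efforts': array([ 1.19443266e-03, -6.05257344e+01, -3.42069054e+01,  2.57317306e-04,
        9.43464314e-03,  1.26766889e-05]), 'tool_pos': array([ 0.20699014, -0.58923672,  0.24153267]), 'tcp_rot': array([-3.09550911e+00, -5.27920268e-01,  3.86332346e-04]), 'wrist_force': array([-0.55759767,  0.56836402, -0.00696956]), 'torque': array([-0.00594817, -0.01840601,  0.01905508]), 'finger_gap': 0.998385956607151}
scene [[0.563, -0.5, 0.658, 1.368], [0.827, 0.344, -0.445, -0.586], [-0.004, 0.795, 0.607, 0.859], [0.0, 0.0, 0.0, 1.0]] [[471.7367516525745, 0.0, 326.35813926283436], [0.0, 471.7367516525745, 200.94976128337765], [0.0, 0.0, 1.0]] ['color', 'z_map', 'K', 'T', 'shot']
scene head 0.92 [353.8, 142.1, 57.4, 40.0]
scene head 0.56 [376.3, 183.7, 69.0, 26.5]
scene ball_base 0.74 [149.2, 232.7, 53.8, 41.2]
scene ball_base 0.71 [287.2, 237.1, 50.3, 47.2]
scene ball_base 0.55 [402.9, 268.5, 70.0, 57.2]
top [[-0.018, 0.995, -0.101, 0.342], [-1.0, -0.017, 0.009, 0.025], [0.007, 0.101, 0.995, 1.776], [0.0, 0.0, 0.0, 1.0]] [[512.4252770601726, 0.0, 310.8660918115097], [0.0, 512.4252770601726, 207.12751805106424], [0.0, 0.0, 1.0]] ['color', 'z_map', 'K', 'T', 'shot']
top head 0.7 [231.6, 291.5, 35.8, 62.6]
top head 0.57 [257.5, 215.0, 33.4, 60.4]
top head 0.55 [381.1, 278.3, 50.5, 56.6]
top ball_base 0.89 [445.3, 269.6, 43.4, 47.0]
top ball_base 0.86 [354.0, 206.4, 37.8, 43.5]
top ball_base 0.67 [312.2, 159.4, 6.8, 9.4]
top ball_base 0.65 [259.1, 217.9, 33.1, 54.3]
```

View pics/scene0.png

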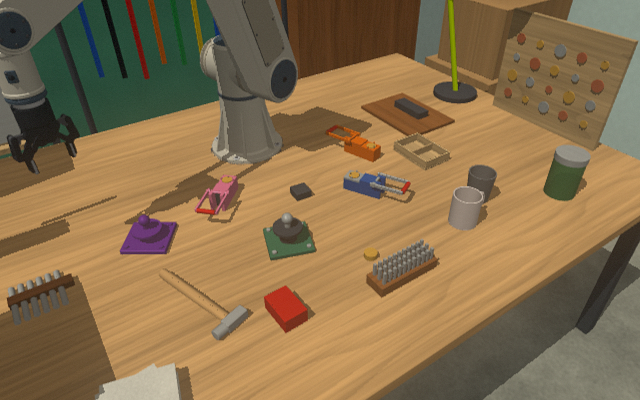

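View pics/top0.png

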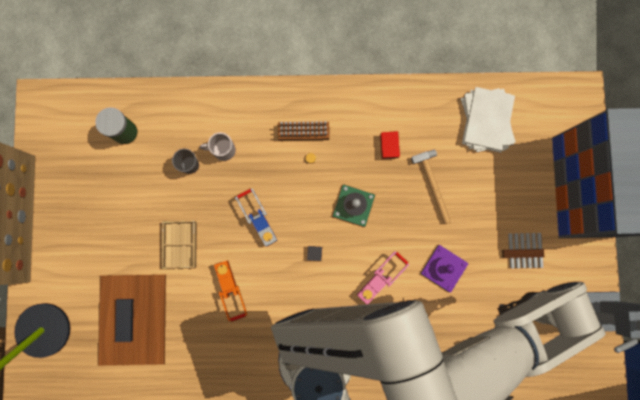

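The blue holder is at top (258,217) and scene (375,184). The orange one (top 230,290) and the pink one (top 381,278) are look-alikes. The green foot is at top (354,206); the purple one (445,268) is a look-alike. I'll confirm this in a crop and then measure.

```bash
cat > h.py <<'E'
import numpy as np,cv2,pickle
from scipy.spatial.transform import Rotation as R
def cloud(f):
    z=f["z_map"];K=f["K"];v,u=np.mgrid[:400,:640]
    x=(u-K[0,2])/K[0,0]*z; y=(v-K[1,2])/K[1,1]*z
    P=np.stack([x,-y,-z],-1)
    return P@f["T"][:3,:3].T+f["T"][:3,3]
def proj(f,p):
    c=(np.asarray(p)-f["T"][:3,3])@f["T"][:3,:3]
    return f["K"][0,0]*c[...,0]/-c[...,2]+f["K"][0,2], f["K"][1,1]*-c[...,1]/-c[...,2]+f["K"][1,2]
E
python3 - <<'E'
from h import *
ims=[]
for n,b in [("scene",(335,160,90,50)),("top",(220,180,80,70)),("scene",(255,205,70,60)),("top",(325,180,60,50))]:
    f=pickle.load(open(n+"0.pkl","rb"));x,y,w,h=b
    P=cloud(f);hsv=cv2.cvtColor(f["color"],cv2.COLOR_RGB2HSV)
    sub=np.zeros((400,640),bool);sub[y:y+h,x:x+w]=1
    H,S,V=[hsv[...,i] for i in range(3)]
    ok=sub&(f["z_map"]>0)
    for nm,m in [("blue",(H>100)&(H<130)&(S>120)),("red",((H<6)|(H>174))&(S>170)),("green",(H>40)&(H<95)&(S>70)),("brass",(H>15)&(H<30)&(S>120)&(P[...,2]>.03)),("high",(P[...,2]>0.03))]:
        q=P[ok&m]
        if len(q)>4: print(n,nm,len(q),q.mean(0).round(3),q.min(0).round(3),q.max(0).round(3))
    ims.append(cv2.resize(f["color"][y:y+h,x:x+w],(400,300),interpolation=cv2.INTER_CUBIC))
cv2.imwrite("pics/crop.png",np.vstack([np.hstack(ims[:2]),np.hstack(ims[2:])])[:,:,::-1])
E
```

```text
scene blue 55 [0.468 0.182 0.05 ] [0.442 0.151 0.047] [0.512 0.215 0.057]
scene red 44 [0.572 0.23  0.058] [0.556 0.211 0.053] [0.584 0.255 0.061]
scene brass 52 [0.424 0.161 0.047] [0.409 0.142 0.035] [0.472 0.404 0.051]
scene high 775 [0.488 0.187 0.049] [0.389 0.126 0.03 ] [0.585 0.404 0.061]
top blue 144 [0.469 0.183 0.049] [0.443 0.159 0.041] [0.507 0.215 0.064]
top red 34 [0.568 0.236 0.058] [0.556 0.214 0.05 ] [0.579 0.255 0.067]
top brass 60 [0.422 0.158 0.047] [0.409 0.145 0.039] [0.437 0.172 0.058]
top high 640 [0.475 0.188 0.051] [0.389 0.13  0.031] [0.584 0.264 0.068]
scene green 698 [ 0.55  -0.162  0.013] [ 0.454 -0.216  0.002] [ 0.601 -0.071  0.019]
scene high 578 [ 0.534 -0.145  0.062] [ 0.489 -0.181  0.03 ] [ 0.567 -0.102  0.099]
top green 509 [ 0.521 -0.135  0.014] [ 0.456 -0.207  0.003] [ 0.596 -0.067  0.026]
top high 436 [ 0.525 -0.138  0.062] [ 0.488 -0.178  0.039] [ 0.564 -0.099  0.102]
```

View pics/crop.png

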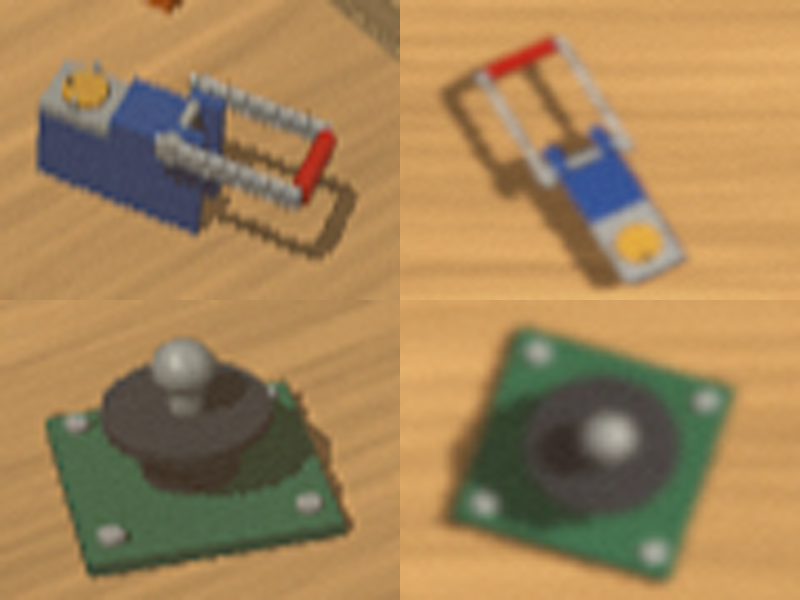

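Blue holder and green foot confirmed. Next: the wrist camera mount and finer estimates of both.

Run:
```python
from plant import *
from h import *
import plant; print([k for k in dir(plant) if k[0]!='_'])
try: print("tips",tcp_to_tips)
except Exception as e: print(e)
o=get_obs(); Rt=R.from_rotvec(o["tcp_rot"]); print(Rt.as_matrix().round(3))
f=grab_frame("wrist"); T=f["T"]; print("cam in tool", Rt.inv().apply(T[:3,3]-o["tool_pos"]).round(4), (Rt.inv().as_matrix()@T[:3,:3]).round(3).tolist(), f["K"][0])
# post: 
for n in ["scene","top"]:
    f=pickle.load(open(n+"0.pkl","rb"));P=cloud(f)
    q=P[(f["z_map"]>0)&(np.hypot(P[...,0]-.527,P[...,1]+.137)<.06)]
    hh,e=np.histogram(q[:,2],np.arange(0,.12,.004)); print(n,list(zip(e.round(3),hh)))
```

```text
['PlanningError', 'get_obs', 'grab_frame', 'hand_in', 'masks_of', 'tcp_to_tips']
tips 0.011
[[ 0.943  0.331 -0.   ]
 [ 0.331 -0.943  0.   ]
 [ 0.    -0.    -1.   ]]
cam in tool [ 0.0824 -0.0013 -0.1319] [[0.0, 0.948, 0.319], [1.0, -0.0, -0.0], [-0.0, 0.319, -0.948]] [277.07281926   0.         319.54226201]
scene [(np.float64(0.0), np.int64(7)), (np.float64(0.004), np.int64(5)), (np.float64(0.008), np.int64(49)), (np.float64(0.012), np.int64(478)), (np.float64(0.016), np.int64(109)), (np.float64(0.02), np.int64(20)), (np.float64(0.024), np.int64(15)), (np.float64(0.028), np.int64(23)), (np.float64(0.032), np.int64(6)), (np.float64(0.036), np.int64(0)), (np.float64(0.04), np.int64(0)), (np.float64(0.044), np.int64(2)), (np.float64(0.048), np.int64(25)), (np.float64(0.052), np.int64(118)), (np.float64(0.056), np.int64(282)), (np.float64(0.06), np.int64(18)), (np.float64(0.064), np.int64(8)), (np.float64(0.068), np.int64(2)), (np.float64(0.072), np.int64(6)), (np.float64(0.076), np.int64(4)), (np.float64(0.08), np.int64(14)), (np.float64(0.084), np.int64(16)), (np.float64(0.088), np.int6
[... 512 characters left out ...]
, np.int64(0)), (np.float64(0.036), np.int64(1)), (np.float64(0.04), np.int64(0)), (np.float64(0.044), np.int64(4)), (np.float64(0.048), np.int64(44)), (np.float64(0.052), np.int64(106)), (np.float64(0.056), np.int64(133)), (np.float64(0.06), np.int64(74)), (np.float64(0.064), np.int64(8)), (np.float64(0.068), np.int64(2)), (np.float64(0.072), np.int64(0)), (np.float64(0.076), np.int64(1)), (np.float64(0.08), np.int64(1)), (np.float64(0.084), np.int64(11)), (np.float64(0.088), np.int64(14)), (np.float64(0.092), np.int64(24)), (np.float64(0.096), np.int64(10)), (np.float64(0.1), np.int64(3)), (np.float64(0.104), np.int64(0)), (np.float64(0.108), np.int64(0)), (np.float64(0.112), np.int64(0))]
```

```bash
cat >> h.py <<'E'
def Rd(yaw_deg):  # tool down, tool x at yaw
    a=np.deg2rad(yaw_deg); c,s=np.cos(a),np.sin(a)
    return R.from_matrix(np.array([[c,s,0],[s,-c,0],[0,0,-1]]))
def inc(o,pos,yaw):
    Rt=R.from_rotvec(o["tcp_rot"]); d=Rt.inv().apply(np.asarray(pos)-o["tool_pos"]); r=(Rt.inv()*Rd(yaw)).as_rotvec()
    print("turn",r.round(4).tolist(),"shift",d.round(4).tolist(),"rows min",max(np.linalg.norm(d)/.0625,np.linalg.norm(r)/.1867).round(1))
def st(o):
    Rt=R.from_rotvec(o["tcp_rot"]).as_matrix()
    print("t",round(o["time_s"],2),"pos",o["tool_pos"].round(4).tolist(),"yaw",np.rad2deg(np.arctan2(Rt[1,0],Rt[0,0])).round(2),"zax",Rt[:,2].round(3).tolist(),"F",o["wrist_force"].round(2).tolist(),"gap",round(o["finger_gap"],3),"q6",o["q"][5].round(2))
E
python3 - <<'E'
from plant import *
from h import *
inc(get_obs(),(.36,-.37,.24),48)
inc(get_obs(),(.51,-.137,.24),75.4)
E
```

```text
turn [-0.0003, -0.0001, -0.5] shift [0.217, -0.1565, 0.0022] rows min 4.3
turn [-0.0003, -0.0001, -0.9782] shift [0.4358, -0.3266, 0.0022] rows min 8.7
```

Call:
step_arm([
  [[0,0,-0.12],[0.045,-0.032,0],1],
  [[0,0,-0.25],[0.09,-0.065,0],1],
  [[0,0,-0.38],[0.135,-0.098,0],1],
  [[0,0,-0.5],[0.18,-0.13,0],1],
  [[0,0,-0.55],[0.22,-0.158,0],1],
], squeeze=20)

```text
time_s: 0.98
tool_pos: [0.3632, -0.3661, 0.2425]
tcp_rot: [2.835, 1.353, 0.0]
wrist_force: [0.4, -0.6, -0.7]
finger_gap: 0.996
```

Run:
```python
from plant import *
from h import *
o=get_obs();st(o)
inc(o,(.51,-.137,.24),75.4)
```

```text
t 0.97 pos [0.3632, -0.3661, 0.2425] yaw 51.03 zax [0.0, -0.0, -1.0] F [0.37, -0.56, -0.66] gap 0.996 q6 -0.11
turn [0.0004, 0.0, -0.4253] shift [0.2704, -0.0299, 0.0025] rows min 4.4
```

Call:
step_arm([
  [[0,0,-0.1],[0.06,-0.007,0],1],
  [[0,0,-0.2],[0.12,-0.014,0],1],
  [[0,0,-0.3],[0.18,-0.021,0],1],
  [[0,0,-0.4],[0.235,-0.027,0.001],1],
  [[0,0,-0.425],[0.27,-0.03,0.002],1],
])

```text
time_s: 1.6
tool_pos: [0.5106, -0.1371, 0.2405]
tcp_rot: [2.485, 1.921, 0.001]
wrist_force: [0.2, -0.7, 1.0]
finger_gap: 1.001
```

Run:
```python
from plant import *
from h import *
f=grab_frame("wrist"); pickle.dump(f,open("w1.pkl","wb")); cv2.imwrite("pics/w1.png",f["color"][:,:,::-1])
o=get_obs();st(o)
P=cloud(f)
q=P[(f["z_map"]>0)&(np.hypot(P[...,0]-.527,P[...,1]+.137)<.06)]
hh,e=np.histogram(q[:,2],np.arange(0,.12,.003)); print(list(zip(e.round(3).tolist(),hh.tolist())))
from scipy.optimize import least_squares
b=q[(q[:,2]>.078)]
s=least_squares(lambda p:np.linalg.norm(b-p,axis=1)-.015,[.527,-.137,.08],loss="soft_l1",f_scale=.001);print("ball",s.x.round(4),len(b))
c=q[(q[:,2]>.045)&(q[:,2]<.066)]; print("collar",np.median(c,0).round(4),c.min(0).round(4),c.max(0).round(4))
cc,rr=cv2.minEnclosingCircle((c[:,:2]*1000).astype(np.float32));print(cc,rr)
g=masks_of("ball_base",f); print([(m["p"],m["box"]) for m in g])
inc(o,(.57,.233,.17),116.6)
```

```text
t 1.65 pos [0.5123, -0.135, 0.2404] yaw 75.44 zax [0.002, 0.002, -1.0] F [1.2, 2.25, -0.47] gap 0.998 q6 -0.01
[(0.0, 36), (0.003, 4), (0.006, 3), (0.009, 15), (0.012, 2205), (0.015, 620), (0.018, 18), (0.021, 0), (0.024, 0), (0.027, 0), (0.03, 0), (0.033, 0), (0.036, 0), (0.039, 0), (0.042, 0), (0.045, 1), (0.048, 6), (0.051, 13), (0.054, 1453), (0.057, 1445), (0.06, 0), (0.063, 0), (0.066, 0), (0.069, 0), (0.072, 0), (0.075, 0), (0.078, 1), (0.081, 18), (0.084, 36), (0.087, 75), (0.09, 138), (0.093, 181), (0.096, 147), (0.099, 1), (0.102, 0), (0.105, 0), (0.108, 0), (0.111, 0), (0.114, 0)]
ball [ 0.5355 -0.1325  0.3047] 29150
collar [ 0.5264 -0.1326  0.057 ] [ 0.486  -0.1792  0.048 ] [ 0.5651 -0.0999  0.0596]
(525.3267211914062, -139.47933959960938) 39.928131103515625
[(0.87, [253.4, 349.3, 41.6, 23.4]), (0.8, [334.2, 168.9, 100.9, 98.6])]
turn [0.0021, -0.0014, -0.7183] shift [0.3705, -0.0368, 0.0711] rows min 6.1
```

View pics/w1.png

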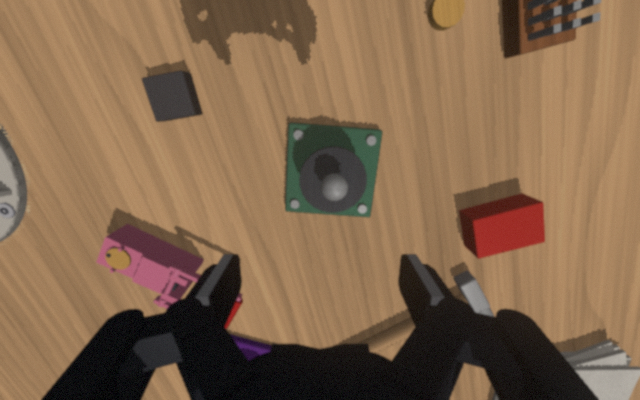

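The post is seen at wrist pixel (335,180): collar top ≈0.057, centred near (0.525,-0.139). Now a look over the holder.

Run:
```python
from plant import *
from h import *
f=pickle.load(open("w1.pkl","rb"));P=cloud(f)
q=P[(f["z_map"]>0)&(np.hypot(P[...,0]-.527,P[...,1]+.137)<.06)]
from scipy.optimize import least_squares
b=q[(q[:,2]>.078)&(q[:,2]<.11)]
s=least_squares(lambda p:np.linalg.norm(b-p,axis=1)-.015,[.527,-.137,.08],loss="soft_l1",f_scale=.001);print("ball",s.x.round(4),len(b))
o=get_obs();st(o); inc(o,(.53,.21,.24),116.6)
```

```text
ball [ 0.5255 -0.1396  0.0829] 597
t 1.7 pos [0.5111, -0.1367, 0.2403] yaw 75.43 zax [0.001, 0.001, -1.0] F [-1.59, -0.25, -0.13] gap 0.998 q6 -0.01
turn [0.0009, -0.0005, -0.7185] shift [0.3404, -0.0689, 0.0005] rows min 5.6
```

Call:
step_arm([
  [[0,0,-0.14],[0.06,-0.012,0],1],
  [[0,0,-0.28],[0.12,-0.024,0],1],
  [[0,0,-0.42],[0.18,-0.036,0],1],
  [[0,0,-0.56],[0.24,-0.048,0],1],
  [[0,0,-0.7],[0.295,-0.06,0],1],
])

```text
time_s: 2.33
tool_pos: [0.5267, 0.1624, 0.2405]
tcp_rot: [1.675, 2.657, 0.0]
wrist_force: [1.0, -0.1, -0.1]
finger_gap: 0.999
```

Call:
step_arm([
  [[0,0,-0.01],[0.02,-0.02,0],1],
  [[0,0,-0.018],[0.029,-0.036,0],1],
  [[0,0,-0.018],[0.029,-0.036,0],1],
  [[0,0,-0.018],[0.029,-0.036,0],1],
  [[0,0,-0.018],[0.029,-0.036,0],1],
])

```text
time_s: 2.95
tool_pos: [0.4826, 0.1714, 0.2405]
tcp_rot: [1.658, 2.668, 0.001]
wrist_force: [-0.1, -0.3, -0.9]
finger_gap: 1.001
```

```bash
cat > headfit.py <<'E'
from h import *
from scipy.optimize import least_squares
def look(f,nm):
    P=cloud(f);hsv=cv2.cvtColor(f["color"],cv2.COLOR_RGB2HSV);H,S,V=[hsv[...,i].astype(int) for i in range(3)]
    ok=(f["z_map"]>0)&(P[...,2]>.02)&(P[...,2]<.2)
    out={}
    for n,m in [("blue",(H>100)&(H<130)&(S>110)&(V>60)),("red",((H<6)|(H>174))&(S>150)),("brass",(H>15)&(H<30)&(S>120)&(P[...,2]>.035))]:
        q=P[ok&m]; q=q[np.hypot(q[:,0]-.5,q[:,1]-.2)<.16]; out[n]=q
        if len(q): print(nm,n,len(q),np.median(q,0).round(4),q.min(0).round(4),q.max(0).round(4))
    # body top rect
    q=P[ok&(P[...,2]>.038)&(P[...,2]<.062)]; q=q[np.hypot(q[:,0]-.45,q[:,1]-.175)<.075]
    return P,out,q
E
python3 - <<'E'
from plant import *
from headfit import *
f=grab_frame("wrist"); pickle.dump(f,open("w2.pkl","wb")); cv2.imwrite("pics/w2.png",f["color"][:,:,::-1])
o=get_obs();st(o)
P,out,q=look(f,"w2")
r=out["red"][:,:2]; br=np.median(out["brass"],0)
u,s,v=np.linalg.svd(r-r.mean(0)); print("bar dir yaw",np.rad2deg(np.arctan2(v[0,1],v[0,0])),"bar mid",(r.min(0)+r.max(0))/2)
d=r.mean(0)-br[:2];print("axis yaw tag->bar",np.rad2deg(np.arctan2(d[1],d[0])),np.linalg.norm(d))
hh,e=np.histogram(q[:,2],np.arange(.036,.066,.002)); print(list(zip(e.round(3).tolist(),hh.tolist())))
rect=cv2.minAreaRect((q[:,:2]*1000).astype(np.float32));print(rect)
E
```

```text
t 3.0 pos [0.4824, 0.1715, 0.2403] yaw 116.29 zax [0.0, 0.0, -1.0] F [-0.1, 1.15, 0.28] gap 1.004 q6 -0.12
w2 blue 1554 [0.468  0.1849 0.0496] [0.4369 0.1555 0.0414] [0.5117 0.2205 0.0586]
w2 red 449 [0.5651 0.2365 0.0587] [0.5506 0.2115 0.054 ] [0.5819 0.2596 0.0612]
w2 brass 474 [0.4212 0.1594 0.0474] [0.4061 0.1441 0.0451] [0.4353 0.1741 0.0498]
bar dir yaw -61.944482594182446 bar mid [0.56626737 0.23554185]
axis yaw tag->bar 28.02482975373254 0.1633081207283963
[(0.036, 0), (0.038, 30), (0.04, 24), (0.042, 290), (0.044, 738), (0.046, 497), (0.048, 1205), (0.05, 333), (0.052, 64), (0.054, 200), (0.056, 538), (0.058, 180), (0.06, 0), (0.062, 0), (0.064, 0)]
((454.9117431640625, 176.69174194335938), (128.5714874267578, 67.89727783203125), 27.46973419189453)
```

View pics/w2.png

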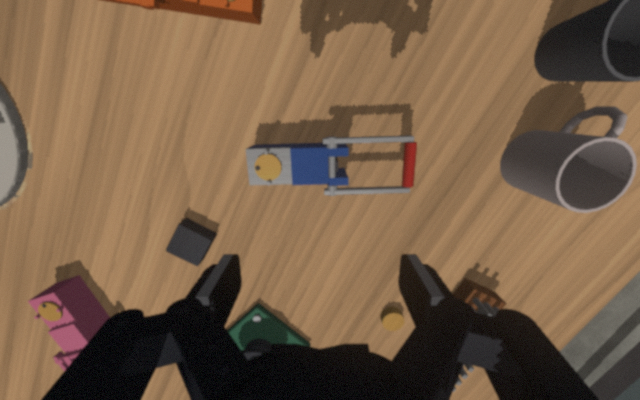

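Wrist view: holder at (300,165), bar at (410,165). Yaw ≈28°, bar middle (0.566,0.236,0.0535), handle ≈0.02 rad. Going for the bar.

Run:
```python
from plant import *
from h import *
o=get_obs()
inc(o,(.566,.2355,.11),118);inc(o,(.566,.2355,.0455),118)
```

```text
turn [0.0004, 0.0002, -0.0299] shift [0.0204, 0.1032, 0.1304] rows min 2.7
turn [0.0004, 0.0002, -0.0299] shift [0.0204, 0.1032, 0.1949] rows min 3.5
```

Call:
step_arm([
  [[0,0,-0.015],[0.01,0.05,0.02],0],
  [[0,0,-0.03],[0.02,0.095,0.05],0],
  [[0,0,-0.03],[0.0204,0.1032,0.1],0],
  [[0,0,-0.03],[0.0204,0.1032,0.13],0],
  [[0,0,-0.03],[0.0204,0.1032,0.13],0],
])

```text
time_s: 3.62
tool_pos: [0.5638, 0.2352, 0.1077]
tcp_rot: [-1.615, -2.691, 0.007]
wrist_force: [0.6, -0.5, 1.1]
finger_gap: 0.503
```

Run:
```python
from plant import *
from headfit import *
f=grab_frame("wrist"); cv2.imwrite("pics/w3.png",f["color"][:,:,::-1])
o=get_obs();st(o)
P,out,q=look(f,"w3")
r=out["red"]; print((r[:,:2].min(0)+r[:,:2].max(0))/2, r.mean(0))
rt=R.from_rotvec(o["tcp_rot"]).inv().apply(r-o["tool_pos"]); print("in tool",rt.min(0).round(4),rt.max(0).round(4))
inc(o,(.566,.2355,.0455),118)
```

```text
t 3.67 pos [0.565, 0.2357, 0.1097] yaw 118.05 zax [-0.002, -0.001, -1.0] F [-0.14, 0.22, 0.09] gap 0.5 q6 -0.1
w3 blue 3826 [0.4683 0.1854 0.0496] [0.4364 0.1534 0.0212] [0.5141 0.2223 0.0587]
w3 red 1149 [0.566  0.2388 0.0588] [0.5036 0.2113 0.0528] [0.6145 0.2694 0.1952]
w3 brass 1525 [0.4245 0.1629 0.0475] [0.4049 0.1424 0.0446] [0.6165 0.2771 0.1926]
[0.55907834 0.24036931] [0.56621402 0.23807803 0.06205366]
in tool [-0.0262 -0.0624 -0.0855] [0.0253 0.0519 0.0569]
turn [-0.002, -0.0002, 0.0009] shift [-0.0007, 0.0009, 0.0642] rows min 1.0
```

View pics/w3.png

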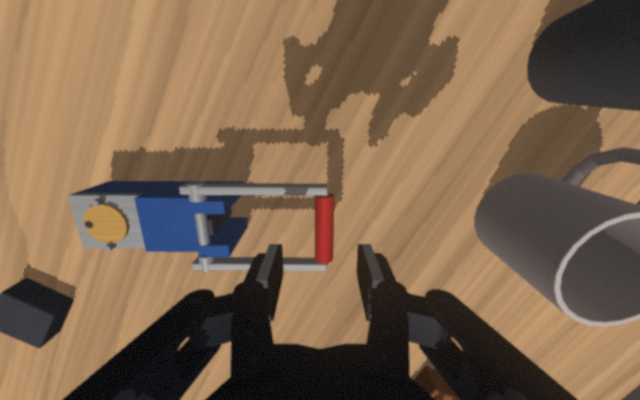

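The bar (323,230) lies centred between the jaws (270–370). Descending and gripping.

Call:
step_arm([
  [[0,0,0],[-0.001,0.001,0.03],0],
  [[0,0,0],[-0.001,0.001,0.055],0],
  [[0,0,0],[-0.001,0.001,0.064],0],
  [[0,0,0],[-0.001,0.001,0.064],-0.3],
  [[0,0,0],[-0.001,0.001,0.064],-0.6],
], squeeze=20)

```text
time_s: 4.3
tool_pos: [0.5675, 0.236, 0.0478]
tcp_rot: [1.616, 2.693, 0.003]
wrist_force: [-0.3, 0.5, 0.7]
finger_gap: 0.2
```

Call:
step_arm([
  [[0,0,0],[0,0,0],-0.8],
  [[0,0,0],[0,0,0],-1],
  [[0,0,0],[0,0,0],-1],
  [[0,0,0],[0,0,0],-1],
  [[0,0,0],[0,0,0],-1],
])

```text
time_s: 4.92
tool_pos: [0.5674, 0.2361, 0.0471]
tcp_rot: [1.616, 2.693, 0.002]
wrist_force: [1.3, 0.1, 6.1]
finger_gap: 0.152
```

Run:
```python
from plant import *
from headfit import *
o=get_obs();st(o)
print(o["torque"])
a0=np.arcsin((o["tool_pos"][2]+.008-.052)/.09); print("a0",a0)
for a in [.15,.3,.45,.6,.75,.9,1.02,1.1,1.15,1.18]:
    print(a,"tool y",round(.09*(np.cos(a)-np.cos(a0)),4),"tool z",round(-.09*(np.sin(a)-np.sin(a0)),4))
f=grab_frame("wrist"); cv2.imwrite("pics/w4.png",f["color"][:,:,::-1])
```

```text
t 4.92 pos [0.5674, 0.2361, 0.0471] yaw 118.07 zax [0.002, 0.001, -1.0] F [1.3, 0.06, 6.09] gap 0.152 q6 -0.1
[ 0.05503364 -0.09091457 -0.02775437]
a0 0.033906209417016726
0.15 tool y -0.001 tool z -0.0104
0.3 tool y -0.004 tool z -0.0235
0.45 tool y -0.0089 tool z -0.0361
0.6 tool y -0.0157 tool z -0.0478
0.75 tool y -0.0241 tool z -0.0583
0.9 tool y -0.034 tool z -0.0674
1.02 tool y -0.0428 tool z -0.0736
1.1 tool y -0.0491 tool z -0.0772
1.15 tool y -0.0532 tool z -0.0791
1.18 tool y -0.0557 tool z -0.0802
```

View pics/w4.png

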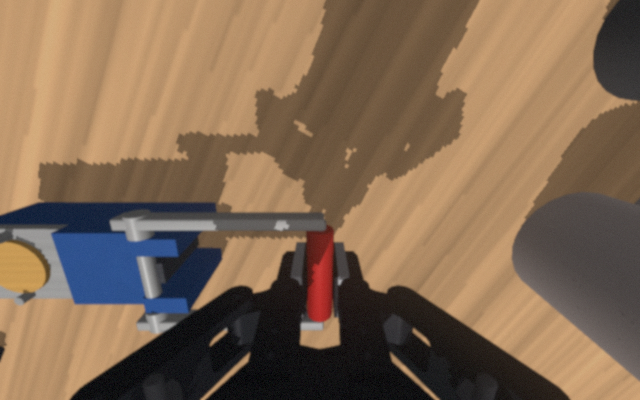

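Bar held, pads around it at (320,275). Raising along the arc.

Call:
step_arm([
  [[0,0,0],[0,-0.0005,-0.006],-1],
  [[0,0,0],[0,-0.0015,-0.0125],-1],
  [[0,0,0],[0,-0.003,-0.02],-1],
  [[0,0,0],[0,-0.0055,-0.028],-1],
  [[0,0,0],[0,-0.0089,-0.0361],-1],
])

```text
time_s: 5.6
tool_pos: [0.5587, 0.2316, 0.0831]
tcp_rot: [1.616, 2.694, 0.001]
wrist_force: [3.9, 1.1, -0.5]
finger_gap: 0.15
```

Run:
```python
from plant import *
from headfit import *
o=get_obs();st(o)
f=grab_frame("wrist"); cv2.imwrite("pics/w5.png",f["color"][:,:,::-1])
P,out,q=look(f,"w5")
```

```text
t 5.6 pos [0.5587, 0.2316, 0.0831] yaw 118.08 zax [0.001, 0.0, -1.0] F [3.9, 1.1, -0.51] gap 0.15 q6 -0.1
w5 blue 5069 [0.4665 0.1852 0.0495] [0.395  0.1521 0.0202] [0.5124 0.2211 0.0585]
w5 red 2290 [0.558  0.2347 0.0939] [0.5166 0.207  0.0835] [0.5959 0.2578 0.1698]
w5 brass 1746 [0.4214 0.1606 0.0474] [0.4039 0.1415 0.0444] [0.6071 0.2732 0.17  ]
```

View pics/w5.png

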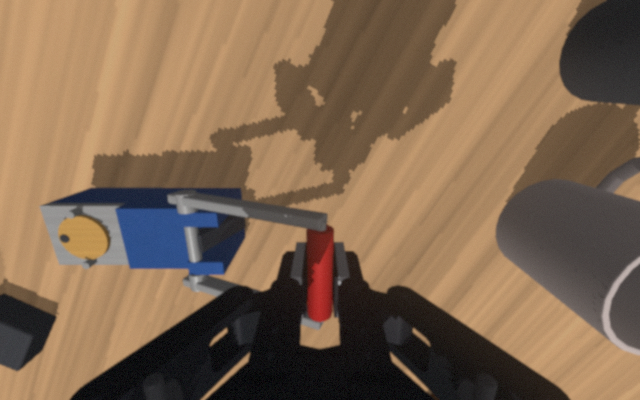

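Call:
step_arm([
  [[0,0,0],[0,-0.0058,-0.0117],-1],
  [[0,0,0],[0,-0.0142,-0.0222],-1],
  [[0,0,0],[0,-0.0241,-0.0313],-1],
  [[0,0,0],[0,-0.0329,-0.0375],-1],
  [[0,0,0],[0,-0.0392,-0.0411],-1],
])

```text
time_s: 6.28
tool_pos: [0.5249, 0.2135, 0.1253]
tcp_rot: [1.615, 2.692, 0.005]
wrist_force: [4.7, 3.6, 6.3]
finger_gap: 0.152
```

Call:
step_arm([
  [[0,0,0],[0,-0.002,-0.001],-1],
  [[0,0,0],[0,-0.0041,-0.0019],-1],
  [[0,0,0],[0,-0.0055,-0.0025],-1],
  [[0,0,0],[0,-0.0066,-0.003],-1],
  [[0,0,0],[0,-0.0066,-0.003],-1],
])

```text
time_s: 6.9
tool_pos: [0.5195, 0.2106, 0.1284]
tcp_rot: [1.615, 2.692, 0.006]
wrist_force: [4.6, 3.8, 9.5]
finger_gap: 0.153
```

Run:
```python
from plant import *
from headfit import *
o=get_obs();st(o)
f=grab_frame("wrist"); cv2.imwrite("pics/w6.png",f["color"][:,:,::-1])
P,out,q=look(f,"w6")
```

```text
t 6.9 pos [0.5195, 0.2106, 0.1284] yaw 118.07 zax [0.004, 0.002, -1.0] F [4.64, 3.82, 9.55] gap 0.153 q6 -0.11
w6 blue 2967 [0.4642 0.1828 0.0495] [0.4341 0.1525 0.0427] [0.5102 0.2116 0.0584]
w6 red 2324 [0.5186 0.2139 0.1394] [0.467  0.1864 0.1259] [0.5578 0.2366 0.1999]
w6 brass 1331 [0.4227 0.1621 0.0476] [0.4031 0.142  0.0449] [0.5659 0.2492 0.2   ]
```

View pics/w6.png

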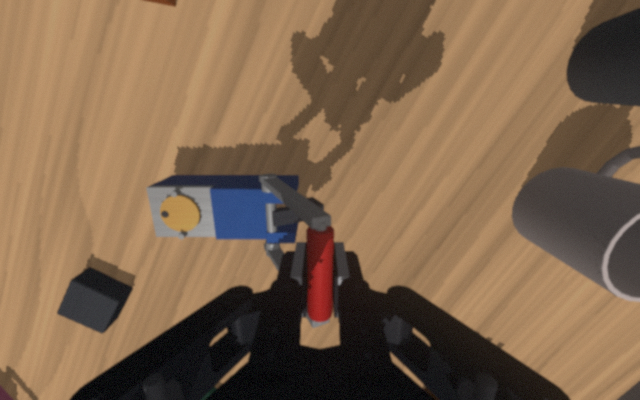

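Force shows I push radially inward. I'll ease up 2 mm, then push tangentially to feel the stop.

Call:
step_arm([
  [[0,0,0],[0,0,-0.001],-1],
  [[0,0,0],[0,-0.0005,-0.002],-1],
  [[0,0,0],[0,-0.001,-0.003],-1],
  [[0,0,0],[0,-0.002,-0.0035],-1],
  [[0,0,0],[0,-0.002,-0.0035],-1],
])

```text
time_s: 7.58
tool_pos: [0.5163, 0.2089, 0.1298]
tcp_rot: [-1.616, -2.694, 0.001]
wrist_force: [4.3, 1.4, 1.4]
finger_gap: 0.152
```

Run:
```python
from plant import *
from headfit import *
o=get_obs();st(o)
f=grab_frame("wrist"); cv2.imwrite("pics/w7.png",f["color"][:,:,::-1])
P,out,q=look(f,"w7")
f=grab_frame("scene"); cv2.imwrite("pics/s7.png",cv2.resize(f["color"][110:220,310:450],(700,550),interpolation=cv2.INTER_CUBIC)[:,:,::-1])
```

```text
t 7.58 pos [0.5163, 0.2089, 0.1298] yaw 118.08 zax [-0.0, -0.0, -1.0] F [4.32, 1.45, 1.44] gap 0.152 q6 -0.11
w7 blue 2907 [0.4632 0.1821 0.0496] [0.4332 0.1523 0.0439] [0.509  0.2108 0.0582]
w7 red 2319 [0.5154 0.2122 0.1407] [0.4666 0.1837 0.1332] [0.5556 0.2367 0.1984]
w7 brass 1282 [0.4216 0.1613 0.0477] [0.402  0.141  0.0455] [0.5629 0.2474 0.2   ]
```

View pics/s7.png

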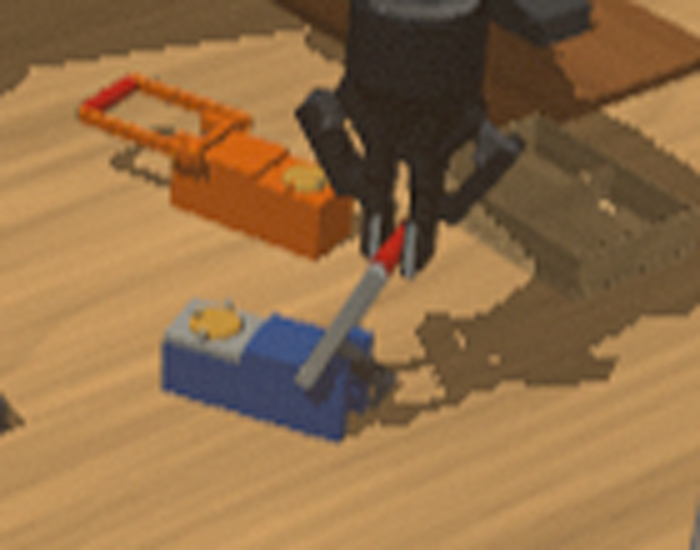

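Call:
step_arm([
  [[0,0,0],[0,-0.001,0],-1],
  [[0,0,0],[0,-0.002,-0.0005],-1],
  [[0,0,0],[0,-0.003,-0.001],-1],
  [[0,0,0],[0,-0.004,-0.0015],-1],
  [[0,0,0],[0,-0.004,-0.0015],-1],
])

```text
time_s: 8.3
tool_pos: [0.5129, 0.2071, 0.1315]
tcp_rot: [-1.616, -2.694, 0.0]
wrist_force: [4.2, 2.5, 1.1]
finger_gap: 0.153
```

Run:
```python
from plant import *
from headfit import *
o=get_obs();st(o)
f=grab_frame("wrist"); cv2.imwrite("pics/w8.png",f["color"][:,:,::-1])
P,out,q=look(f,"w8")
```

```text
t 8.3 pos [0.5129, 0.2071, 0.1315] yaw 118.07 zax [-0.0, -0.0, -1.0] F [4.2, 2.49, 1.14] gap 0.153 q6 -0.11
w8 blue 2867 [0.4606 0.1807 0.0505] [0.431  0.1508 0.0459] [0.5068 0.2091 0.0595]
w8 red 2320 [0.512  0.2107 0.1423] [0.4625 0.1827 0.1348] [0.5486 0.2339 0.1999]
w8 brass 1222 [0.4186 0.1596 0.0479] [0.3999 0.1402 0.0452] [0.5568 0.246  0.2   ]
```

View pics/w8.png

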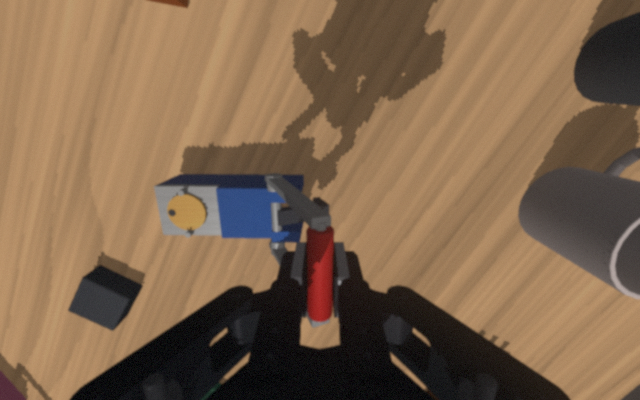

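Pushing further slides the whole holder (tag and bar shift by the same 3 mm), so the handle is at its stop. Easing off and releasing.

Call:
step_arm([
  [[0,0,0],[0,0,0.001],-1],
  [[0,0,0],[0,0,0.001],-0.6],
  [[0,0,0],[0,0,0.001],-0.3],
  [[0,0,0],[0,0,0.001],0],
  [[0,0,0],[0,0,0.001],0],
])

```text
time_s: 8.98
tool_pos: [0.5125, 0.2069, 0.1302]
tcp_rot: [-1.616, -2.693, 0.001]
wrist_force: [0.9, 0.2, -0.3]
finger_gap: 0.5
```

Call:
step_arm([
  [[0,0,0],[0,0,-0.02],0],
  [[0,0,0],[0,0,-0.06],0],
  [[0,0,0],[0,-0.02,-0.11],0.2],
  [[0,0,0],[0,-0.05,-0.13],0.4],
  [[0,0,0],[0,-0.05,-0.13],0.4],
])

```text
time_s: 9.6
tool_pos: [0.4682, 0.1832, 0.2622]
tcp_rot: [1.616, 2.693, 0.003]
wrist_force: [0.2, 0.1, 0.4]
finger_gap: 0.704
```

Run:
```python
from plant import *
from headfit import *
f=grab_frame("wrist"); cv2.imwrite("pics/w9.png",f["color"][:,:,::-1]);pickle.dump(f,open("w9.pkl","wb"))
o=get_obs();st(o)
P,out,q=look(f,"w9")
r=out["red"];r=r[(r[:,2]>.1)&(r[:,2]<.16)]; u,s,v=np.linalg.svd(r[:,:2]-r[:,:2].mean(0)); print("bar",r.mean(0),"yaw",np.rad2deg(np.arctan2(v[0,1],v[0,0])),r.max(0))
b=P[(f["z_map"]>0)&(P[...,2]>.041)&(P[...,2]<.0515)]; b=b[np.hypot(b[:,0]-.445,b[:,1]-.175)<.08]
print(cv2.minAreaRect((b[:,:2]*1000).astype(np.float32)), np.median(b,0))
```

```text
t 9.65 pos [0.4687, 0.1835, 0.2612] yaw 118.07 zax [0.001, 0.001, -1.0] F [0.21, 0.57, 0.69] gap 0.7 q6 -0.12
w9 blue 1233 [0.4618 0.1812 0.0496] [0.4317 0.1526 0.0421] [0.5014 0.2154 0.0579]
w9 red 633 [0.513  0.2093 0.1405] [0.4974 0.184  0.1362] [0.5294 0.2325 0.1431]
w9 brass 392 [0.4155 0.1565 0.0474] [0.4008 0.1413 0.0454] [0.4296 0.1707 0.0499]
bar [0.51310441 0.20887006 0.14028689] yaw -62.48618979830992 [0.52944373 0.232498   0.14312081]
((455.4434509277344, 173.51065063476562), (141.64047241210938, 65.47769165039062), 34.82149124145508) [0.43963979 0.1689089  0.04781164]
```

View pics/w9.png

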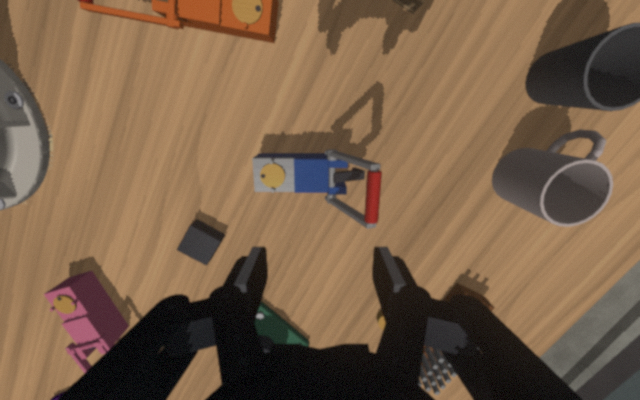

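Run:
```python
from plant import *
from headfit import *
f=pickle.load(open("w9.pkl","rb"));P=cloud(f)
o0=np.array([.458,.1786])
m=(f["z_map"]>0)&(P[...,2]>.040)&(P[...,2]<.0525)
q=P[m]
for yaw in [26.5,27,27.5,28,28.5,29]:
    a=np.deg2rad(yaw);u=np.array([np.cos(a),np.sin(a)]);v=np.array([-u[1],u[0]])
    x=(q[:,:2]-o0)@u;y=(q[:,:2]-o0)@v
    k=(abs(y)<.035)&(x>-.09)&(x<.02)
    ed=[]
    for lo in np.arange(-.07,.005,.012):
        s=y[k&(x>lo)&(x<lo+.012)]; ed.append((s.min(),s.max()))
    ed=np.array(ed)*1000
    s=x[k&(abs(y)<.018)]
    print(yaw,"std",ed.std(0).round(2),"mean",ed.mean(0).round(2),"mid",ed.mean().round(2),"xmin",np.percentile(s,[.5,2]).round(4), ed[0].round(1),ed[-1].round(1))
```

```text
26.5 std [0.72 0.57] mean [-23.19  20.74] mid -1.23 xmin [-0.0732 -0.072 ] [-24.3  19.8] [-22.   21.6]
27 std [0.52 0.36] mean [-22.92  20.96] mid -0.98 xmin [-0.0732 -0.072 ] [-23.8  20.3] [-22.1  21.5]
27.5 std [0.33 0.17] mean [-22.65  21.19] mid -0.73 xmin [-0.0732 -0.072 ] [-23.2  20.9] [-22.1  21.4]
28 std [0.17 0.14] mean [-22.39  21.45] mid -0.47 xmin [-0.0734 -0.072 ] [-22.6  21.5] [-22.2  21.3]
28.5 std [0.23 0.31] mean [-22.14  21.71] mid -0.22 xmin [-0.0734 -0.0719] [-22.  22.] [-22.3  21.2]
29 std [0.41 0.51] mean [-21.89  21.98] mid 0.05 xmin [-0.0735 -0.072 ] [-21.4  22.6] [-22.4  21.2]
```

Handle stays up (bar centre z≈0.134). Holder: origin (0.459,0.1787), yaw 28°. I'll grip with tool yaw 208°, so the camera faces away from the handle.

Run:
```python
from plant import *
from h import *
o=get_obs();st(o)
inc(o,(.4369,.167,.2),162);inc(o,(.4369,.167,.15),208)
```

```text
t 9.65 pos [0.4687, 0.1835, 0.2612] yaw 118.07 zax [0.001, 0.001, -1.0] F [0.21, 0.57, 0.69] gap 0.7 q6 -0.12
turn [0.0014, 0.0008, -0.7668] shift [0.0004, -0.0359, 0.0611] rows min 4.1
turn [0.0011, 0.0014, -1.5697] shift [0.0005, -0.036, 0.1111] rows min 8.4
```

Call:
step_arm([
  [[0,0,-0.17],[0,-0.02,0],1],
  [[0,0,-0.34],[0,-0.036,0.01],1],
  [[0,0,-0.51],[0,-0.036,0.02],1],
  [[0,0,-0.68],[0,-0.036,0.03],1],
  [[0,0,-0.85],[0,-0.036,0.04],1],
])

```text
time_s: 10.28
tool_pos: [0.4372, 0.1668, 0.2191]
tcp_rot: [-0.353, -3.12, 0.001]
wrist_force: [-0.1, -0.1, 0.1]
finger_gap: 1.001
```

Call:
step_arm([
  [[0,0,-0.18],[0,0,0.01],1],
  [[0,0,-0.36],[0,0,0.025],1],
  [[0,0,-0.54],[0,0,0.04],1],
  [[0,0,-0.7],[0,0,0.05],1],
  [[0,0,-0.72],[0,0,0.06],1],
])

```text
time_s: 10.9
tool_pos: [0.4371, 0.1668, 0.1591]
tcp_rot: [0.76, -3.047, 0.0]
wrist_force: [-0.3, 0.6, 0.1]
finger_gap: 0.998
```

Run:
```python
from plant import *
from headfit import *
f=grab_frame("wrist"); cv2.imwrite("pics/w10.png",f["color"][:,:,::-1]);pickle.dump(f,open("w10.pkl","wb"))
o=get_obs();st(o)
P,out,q=look(f,"w10")
inc(o,(.4369,.167,.10),208)
inc(o,(.4369,.167,.018),208)
u=np.array([np.cos(np.deg2rad(28)),np.sin(np.deg2rad(28))]);v=np.array([-u[1],u[0]]);o0=np.array([.459,.1787])
m=(f["z_map"]>0)&(P[...,2]>.040)&(P[...,2]<.0525);q=P[m];x=(q[:,:2]-o0)@u;y=(q[:,:2]-o0)@v
k=(abs(y)<.035)&(x>-.09)&(x<.02)
for lo in np.arange(-.07,.005,.012):
    s=y[k&(x>lo)&(x<lo+.012)]; print(len(s),s.min().round(4),s.max().round(4))
print(np.percentile(x[k&(abs(y)<.018)],[.2,1,2]).round(4))
```

```text
t 10.95 pos [0.4365, 0.1665, 0.1582] yaw -152.04 zax [-0.003, -0.001, -1.0] F [-0.91, 0.14, -1.44] gap 1.005 q6 -1.7
w10 blue 2141 [0.4617 0.1795 0.0495] [0.4309 0.1512 0.0472] [0.5048 0.2163 0.0577]
w10 red 146 [0.5079 0.2053 0.1346] [0.4068 0.1163 0.1315] [0.5192 0.221  0.1987]
w10 brass 1127 [0.4162 0.1561 0.0476] [0.3998 0.1171 0.0453] [0.4662 0.2139 0.1995]
turn [0.0004, -0.0027, -0.0006] shift [-0.0008, 0.0002, 0.0582] rows min 0.9
turn [0.0004, -0.0027, -0.0006] shift [-0.001, 0.0002, 0.1402] rows min 2.2
686 -0.0219 0.0217
646 -0.0223 0.0215
564 -0.0217 0.0217
583 -0.0221 0.0212
636 -0.022 0.0213
550 -0.0223 0.0214
517 -0.0217 0.0217
[-0.0747 -0.0744 -0.074 ]
```

View pics/w10.png

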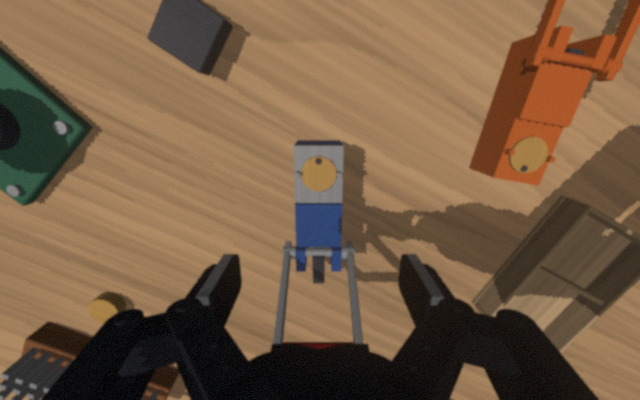

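The holder is centred under the gripper (320,220), fit within 0.5 mm. Descending.

Call:
step_arm([
  [[0,0,0],[-0.001,0,0.04],1],
  [[0,0,0],[-0.001,0,0.08],1],
  [[0,0,0],[-0.001,0,0.11],1],
  [[0,0,0],[-0.001,0,0.13],1],
  [[0,0,0],[-0.001,0,0.14],1],
])

```text
time_s: 11.58
tool_pos: [0.4376, 0.167, 0.0192]
tcp_rot: [0.756, -3.047, 0.0]
wrist_force: [0.3, 0.1, -0.9]
finger_gap: 0.999
```

Call:
step_arm([
  [[0,0,0],[0,0,0],0.5],
  [[0,0,0],[0,0,0],0.2],
  [[0,0,0],[0,0,0],0.0],
  [[0,0,0],[0,0,0],-0.3],
  [[0,0,0],[0,0,0],-0.6],
], squeeze=60)

```text
time_s: 12.2
tool_pos: [0.4387, 0.1673, 0.0215]
tcp_rot: [-0.76, 3.046, 0.0]
wrist_force: [0.4, -1.0, 6.2]
finger_gap: 0.506
```

Run:
```python
from plant import *
from headfit import *
f=grab_frame("wrist"); cv2.imwrite("pics/w11.png",f["color"][:,:,::-1]);pickle.dump(f,open("w11.pkl","wb"))
o=get_obs();st(o);print(o["torque"])
P,out,q=look(f,"w11")
```

```text
t 12.25 pos [0.4387, 0.1673, 0.0215] yaw -151.99 zax [0.002, 0.001, -1.0] F [0.35, -0.44, 6.31] gap 0.511 q6 -1.7
[-0.07015045  0.12624851  0.08954147]
w11 blue 3948 [0.4501 0.175  0.0493] [0.4282 0.1511 0.0474] [0.4707 0.1993 0.0857]
w11 red 162 [0.4161 0.1842 0.0907] [0.3987 0.1101 0.0561] [0.4683 0.2206 0.1079]
w11 brass 4119 [0.414  0.1569 0.0474] [0.3968 0.108  0.045 ] [0.4708 0.2198 0.1065]
```

View pics/w11.png

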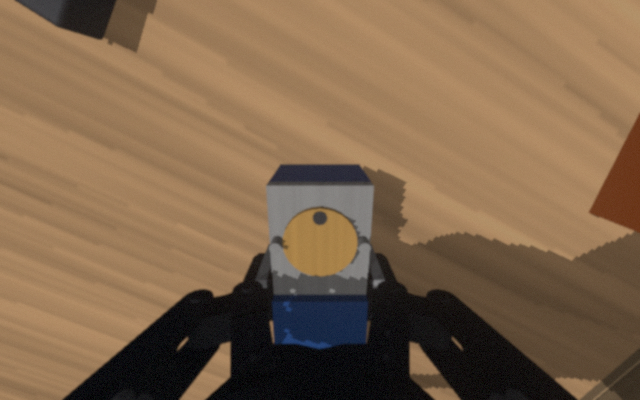

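Gripped (43 mm), tag end visible at (320,230). Lifting.

Call:
step_arm([
  [[0,0,0],[0,0,-0.004],-1],
  [[0,0,0],[0,0,-0.012],-1],
  [[0,0,0],[0,0,-0.03],-1],
  [[0,0,0],[0,0,-0.06],-1],
  [[0,0,0],[0,0,-0.09],-1],
])

```text
time_s: 12.88
tool_pos: [0.4373, 0.1669, 0.1114]
tcp_rot: [0.76, -3.047, 0.0]
wrist_force: [0.5, -0.0, -8.7]
finger_gap: 0.51
```

Call:
step_arm([
  [[0,0,0],[0,0,-0.03],-1],
  [[0,0,0],[0,0,-0.055],-1],
  [[0,0,0],[0,0,-0.07],-1],
  [[0,0,0],[0,0,-0.07],-1],
  [[0,0,0],[0,0,-0.07],-1],
])

```text
time_s: 13.5
tool_pos: [0.4372, 0.1669, 0.1795]
tcp_rot: [0.76, -3.046, 0.0]
wrist_force: [-0.2, -0.3, -8.2]
finger_gap: 0.514
```

```bash
cat > held.py <<'E'
from h import *
def held(f,o):
    P=cloud(f);Rt=R.from_rotvec(o["tcp_rot"]); q=Rt.inv().apply((P-o["tool_pos"]).reshape(-1,3)).reshape(P.shape)
    hsv=cv2.cvtColor(f["color"],cv2.COLOR_RGB2HSV);H,S,V=[hsv[...,i].astype(int) for i in range(3)]
    ok=(f["z_map"]>0)
    # grey tag-end top: columns center, region z in tool -0.06..0
    m=ok&(q[...,2]>-.05)&(q[...,2]<.0)&(abs(q[...,1])<.03)&(q[...,0]>-.002)&(q[...,0]<.07)
    p=q[m]; top=p[(p[:,2]<-.014)&(abs(p[:,1])<.018)&(p[:,0]>.008)]
    A=np.c_[top[:,0],top[:,1],np.ones(len(top))]; c=np.linalg.lstsq(A,top[:,2],rcond=None)[0]
    print("top plane: slope x,y",c[:2].round(4),"z at grip",c[2].round(4),len(top),"xmax",np.percentile(top[:,0],[98,99.5]).round(4))
    for lo in np.arange(.012,.05,.009):
        s=p[(p[:,0]>lo)&(p[:,0]<lo+.009)&(p[:,2]<-.014)][:,1]; print(lo.round(3),s.min().round(4),s.max().round(4),end="; ")
    print()
    br=q[ok&(H>15)&(H<30)&(S>120)&(abs(q[...,1])<.02)&(q[...,2]<0)&(q[...,2]>-.06)&(q[...,0]>.0)&(q[...,0]<.06)]
    print("brass",np.median(br,0).round(4),br.min(0).round(4),br.max(0).round(4))
E
python3 - <<'E'
from plant import *
from held import *
f=pickle.load(open("w11.pkl","rb"))
o=dict(get_obs()); 
o2=dict(o); o2["tool_pos"]=np.array([.4387,.1673,.0215]); held(f,o2)
f=grab_frame("wrist"); cv2.imwrite("pics/w12.png",f["color"][:,:,::-1]);pickle.dump(f,open("w12.pkl","wb"))
o=get_obs();st(o);print(o["torque"]); held(f,o)
E
```

```text
top plane: slope x,y [ 0.0883 -0.0072] z at grip -0.0271 8143 xmax [0.0515 0.0516]
0.012 -0.03 0.03; 0.021 -0.0208 0.0234; 0.03 -0.0208 0.0233; 0.039 -0.0207 0.0234; 0.048 -0.0208 0.0234; 
brass [ 0.027   0.0015 -0.0258] [ 0.0105 -0.0197 -0.0542] [ 0.043   0.017  -0.0234]
t 13.55 pos [0.4372, 0.1669, 0.1794] yaw -151.97 zax [-0.002, -0.001, -1.0] F [-0.96, 0.39, -8.78] gap 0.506 q6 -1.7
[-0.0231191   0.10877677  0.06768731]
top plane: slope x,y [ 0.0851 -0.0069] z at grip -0.0272 8131 xmax [0.0514 0.0515]
0.012 -0.03 0.0299; 0.021 -0.0208 0.0234; 0.03 -0.021 0.0232; 0.039 -0.0208 0.0232; 0.048 -0.0208 0.0233; 
brass [ 0.0269  0.0015 -0.026 ] [ 0.0105 -0.0144 -0.0279] [ 0.0424  0.017  -0.0236]
```

View pics/w12.png

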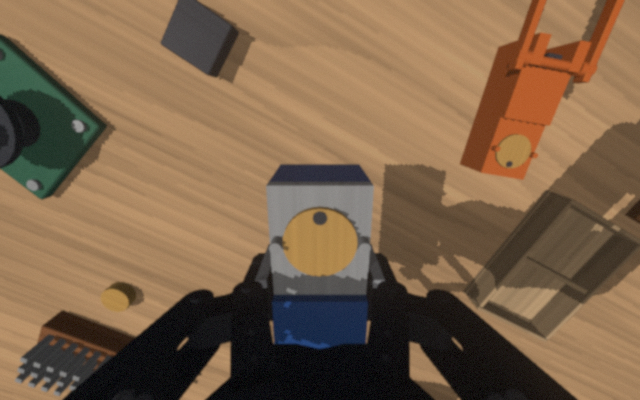

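The holder hangs level with no slip. I'll carry it beyond the post so the wrist camera sees the post in the final orientation (holder yaw -15°), which cancels camera bias.

Run:
```python
from plant import *
from h import *
o=get_obs()
inc(o,(.611,-.163,.18),165)
```

```text
turn [-0.0005, -0.0021, 0.751] shift [0.0016, -0.3728, -0.0007] rows min 6.0
```

Call:
step_arm([
  [[0,0,0.1],[0,-0.03,0],-1],
  [[0,0,0.22],[0,-0.075,0],-1],
  [[0,0,0.34],[0,-0.125,0],-1],
  [[0,0,0.46],[0.001,-0.175,0],-1],
  [[0,0,0.58],[0.001,-0.225,0],-1],
])

```text
time_s: 14.18
tool_pos: [0.5428, -0.0334, 0.1792]
tcp_rot: [-0.149, -3.136, -0.0]
wrist_force: [-0.2, 0.9, -8.0]
finger_gap: 0.504
```

Run:
```python
from plant import *
from h import *
o=get_obs();st(o)
inc(o,(.611,-.163,.18),165)
```

```text
t 14.18 pos [0.5428, -0.0334, 0.1792] yaw 174.57 zax [-0.002, 0.0, -1.0] F [-0.15, 0.89, -8.01] gap 0.504 q6 -1.54
turn [-0.0001, -0.0021, 0.1669] shift [-0.0802, -0.1225, -0.001] rows min 2.3
```

Call:
step_arm([
  [[0,0,0.06],[-0.028,-0.042,0],-1],
  [[0,0,0.12],[-0.056,-0.084,0],-1],
  [[0,0,0.167],[-0.075,-0.115,0],-1],
  [[0,0,0.167],[-0.08,-0.1225,0],-1],
  [[0,0,0.167],[-0.08,-0.1225,0],-1],
])

```text
time_s: 14.8
tool_pos: [0.6107, -0.1612, 0.179]
tcp_rot: [-0.404, -3.113, -0.001]
wrist_force: [-0.6, 1.0, -8.1]
finger_gap: 0.502
```

Call:
step_arm([
  [[0,0,0],[0,0,0],-1],
  [[0,0,0],[0,0,0],-1],
  [[0,0,0],[0,0,0],-1],
  [[0,0,0],[0,0,0],-1],
  [[0,0,0],[0,0,0],-1],
])

```text
time_s: 15.42
tool_pos: [0.6114, -0.1611, 0.1806]
tcp_rot: [0.404, 3.115, 0.0]
wrist_force: [0.5, 0.2, -8.5]
finger_gap: 0.511
```

Run:
```python
from plant import *
from held import *
from scipy.optimize import least_squares
for i in range(2):
    o=get_obs(); f=grab_frame("wrist"); o1=get_obs(); st(o); print(o1["tool_pos"])
    held(f,o)
    P=cloud(f);Rt=R.from_rotvec(o["tcp_rot"])
    # world (arm) ball and collar
    q=P[(f["z_map"]>0)&(np.hypot(P[...,0]-.525,P[...,1]+.139)<.06)]
    b=q[(q[:,2]>.083)&(q[:,2]<.11)]
    s=least_squares(lambda p:np.linalg.norm(b-p,axis=1)-.015,[.527,-.137,.08],loss="soft_l1",f_scale=.001)
    c=q[(q[:,2]>.045)&(q[:,2]<.066)]; cc,rr=cv2.minEnclosingCircle((c[:,:2]*1000).astype(np.float32))
    print("ball",s.x.round(4),len(b),"tool",Rt.inv().apply(s.x-o["tool_pos"]).round(4),"collar",np.median(c[:,2]).round(4),cc,rr)
cv2.imwrite("pics/w13.png",f["color"][:,:,::-1]);pickle.dump((f,o),open("w13.pkl","wb"))
```

```text
t 15.43 pos [0.6114, -0.1611, 0.1806] yaw 165.24 zax [0.0, -0.0, -1.0] F [0.46, 0.23, -8.48] gap 0.511 q6 -1.57
[ 0.61140468 -0.16112948  0.18056406]
top plane: slope x,y [ 0.0744 -0.0073] z at grip -0.0267 8256 xmax [0.0524 0.0526]
0.012 -0.03 0.03; 0.021 -0.0207 0.0235; 0.03 -0.0208 0.0232; 0.039 -0.0209 0.0236; 0.048 -0.0208 0.0233; 
brass [ 0.028   0.0015 -0.0258] [ 0.0115 -0.0192 -0.0562] [ 0.0437  0.0169 -0.0236]
ball [ 0.5257 -0.1395  0.0829] 1225 tool [ 0.0884 -0.001   0.0977] collar 0.057 (525.46533203125, -139.4375) 39.95852279663086
t 15.47 pos [0.6114, -0.1611, 0.1806] yaw 165.23 zax [0.0, 0.0, -1.0] F [0.17, 0.38, -7.37] gap 0.509 q6 -1.57
[ 0.61140919 -0.16115685  0.1805283 ]
top plane: slope x,y [ 0.0745 -0.0072] z at grip -0.0267 8264 xmax [0.0524 0.0526]
0.012 -0.03 0.03; 0.021 -0.0208 0.0233; 0.03 -0.0208 0.0234; 0.039 -0.0209 0.0233; 0.048 -0.0207 0.0233; 
brass [ 0.028   0.0015 -0.0258] [ 0.0117 -0.0144 -0.0279] [ 0.0436  0.0169 -0.0231]
ball [ 0.5256 -0.1395  0.0829] 1221 tool [ 0.0885 -0.001   0.0977] collar 0.057 (525.526611328125, -139.42848205566406) 39.93941116333008
```

View pics/w13.png

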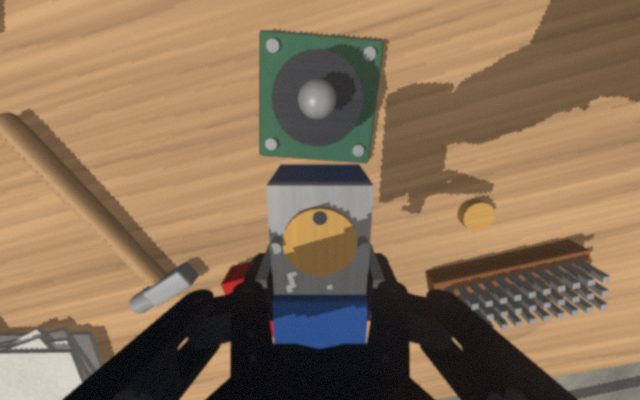

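Run:
```python
from h import *
Rg=R.from_matrix
def an(f,name):
    T=f["T"];q=cloud(f); 
    # use camera mount nominal to tool: fixed cam frame instead
    C=(q-T[:3,3])@T[:3,:3]
    hsv=cv2.cvtColor(f["color"],cv2.COLOR_RGB2HSV);H,S,V=[hsv[...,i].astype(int) for i in range(3)]
    roi=np.zeros(H.shape,bool);roi[190:272,280:362]=1
    br=roi&(H>15)&(H<30)&(S>120)
    gr=np.zeros(H.shape,bool);gr[186:204,276:364]=1;gr[275:290,295:350]=1
    for n,m in [("brass",br),("grey",gr)]:
        p=q[m]; c,*_=np.linalg.lstsq(np.c_[p[:,:2]-p[:,:2].mean(0),np.ones(len(p))],p[:,2],rcond=None)
        res=np.std(p[:,2]-np.c_[p[:,:2]-p[:,:2].mean(0),np.ones(len(p))]@c)
        tx=-T[:3,1]; # image-down dir in world
        d=T[:2,1]/np.linalg.norm(T[:2,1]); print(name,n,len(p),"slope along tool+x",(c[:2]@d).round(4),"across",(c[:2]@[-d[1],d[0]]).round(4),"z",c[2].round(4),"res",res.round(4))
an(pickle.load(open("w11.pkl","rb")),"w11");an(pickle.load(open("w12.pkl","rb")),"w12");an(pickle.load(open("w13.pkl","rb"))[0],"w13")
```

```text
w11 brass 3677 slope along tool+x 0.3931 across -0.0008 z 0.0479 res 0.0066
w11 grey 2409 slope along tool+x 0.0414 across -0.0028 z 0.0447 res 0.0062
w12 brass 3666 slope along tool+x 0.4633 across 0.0015 z 0.2061 res 0.0072
w12 grey 2409 slope along tool+x 0.0612 across -0.0033 z 0.203 res 0.0073
w13 brass 3654 slope along tool+x 0.3796 across 0.0012 z 0.2069 res 0.0065
w13 grey 2409 slope along tool+x 0.0177 across -0.0012 z 0.2035 res 0.0039
```

```bash
cat > lev.py <<'E'
from h import *
def lev(f,name):
    T=f["T"];q=cloud(f);d=T[:2,1]/np.linalg.norm(T[:2,1])
    hsv=cv2.cvtColor(f["color"],cv2.COLOR_RGB2HSV);H,S,V=[hsv[...,i].astype(int) for i in range(3)]
    for n,s in [("brass",(slice(212,268),slice(296,344))),("greytop",(slice(188,203),slice(276,364))),("all",(slice(188,268),slice(290,350)))]:
        p=q[s].reshape(-1,3); p=p[abs(p[:,2]-np.median(p[:,2]))<.004]
        for _ in range(4):
            m=p[:,:2].mean(0);A=np.c_[p[:,:2]-m,np.ones(len(p))]; c=np.linalg.lstsq(A,p[:,2],rcond=None)[0]; r=p[:,2]-A@c
            p=p[abs(r)<2.5*r.std()+1e-5]
        print(name,n,len(p),"slope tool+x",(c[:2]@d).round(4),"z",c[2].round(4),"res",r.std().round(5))
E
python3 - <<'E'
from lev import *
lev(pickle.load(open("w11.pkl","rb")),"w11");lev(pickle.load(open("w12.pkl","rb")),"w12");lev(pickle.load(open("w13.pkl","rb"))[0],"w13")
E
```

```text
w11 brass 2596 slope tool+x 0.007 z 0.0474 res 0.00053
w11 greytop 1291 slope tool+x 0.0286 z 0.0443 res 0.00055
w11 all 4700 slope tool+x -0.1009 z 0.0465 res 0.00105
w12 brass 2611 slope tool+x 0.0118 z 0.2055 res 0.00055
w12 greytop 1288 slope tool+x 0.0377 z 0.2026 res 0.00052
w12 all 4702 slope tool+x -0.0965 z 0.2046 res 0.00105
w13 brass 2602 slope tool+x 0.0095 z 0.2064 res 0.00053
w13 greytop 1300 slope tool+x 0.0407 z 0.2034 res 0.00057
w13 all 4696 slope tool+x -0.0994 z 0.2055 res 0.00105
```

Run:
```python
from h import *
f,o=pickle.load(open("w13.pkl","rb"));Rt=R.from_rotvec(o["tcp_rot"]);T=f["T"]
print(Rt.inv().apply(T[:3,3]-o["tool_pos"]).round(4)); M=Rt.inv().as_matrix()@T[:3,:3];print(M.round(4),f["K"])
f2=pickle.load(open("w12.pkl","rb"))
print((abs(f["color"].astype(int)-f2["color"])[170:300,270:370]).mean())
# edges pixel
g=f["z_map"]
for r in (190,200,215,225): 
    row=g[r]; print(r,[c for c in range(230,410) if abs(row[c+1]-row[c])>.01])
for ff in (f,f2): 
    col=ff["z_map"][:,320];print([r for r in range(140,200) if abs(col[r+1]-col[r])>.003], col[165:190].round(4)[::4])
```

```text
[ 0.0825  0.0013 -0.1319]
[[ 4.000e-04  9.478e-01  3.189e-01]
 [ 1.000e+00 -4.000e-04  0.000e+00]
 [ 1.000e-04  3.189e-01 -9.478e-01]] [[277.07281926   0.         319.54226201]
 [  0.         277.07281926 200.37367524]
 [  0.           0.           1.        ]]
21.235333333333333
190 [265, 269, 270, 373]
200 [266, 372, 389, 390]
215 [267, 371]
225 [268, 319, 320, 370]
[145, 159, 164, 165, 170] [0.1526 0.1425 0.1331 0.1278 0.12   0.1127 0.1141]
[164, 165, 171, 173] [0.1524 0.1423 0.1353 0.1268 0.1191 0.1135 0.1126]
```

Camera calibration is off by about +1.4 mm in world y; corrected, the holder is centred in the jaws and the ball sits at tool (0.0881,-0.0023). Shift needed: (+0.111,-0.0023).

Call:
step_arm([
  [[0,0,0],[0.02,-0.0005,0],-1],
  [[0,0,0],[0.05,-0.001,0],-1],
  [[0,0,0],[0.08,-0.0017,0.005],-1],
  [[0,0,0],[0.105,-0.0023,0.02],-1],
  [[0,0,0],[0.111,-0.0023,0.04],-1],
], squeeze=80)

```text
time_s: 16.15
tool_pos: [0.5022, -0.1349, 0.1406]
tcp_rot: [0.404, 3.115, -0.0]
wrist_force: [0.9, -0.8, -9.4]
finger_gap: 0.503
```

Call:
step_arm([
  [[0,0,0],[0,0,0.008],-1],
  [[0,0,0],[0,0,0.013],-1],
  [[0,0,0],[0,0,0.013],-1],
  [[0,0,0],[0,0,0.013],-1],
  [[0,0,0],[0,0,0.013],-1],
])

```text
time_s: 16.77
tool_pos: [0.5039, -0.1352, 0.1279]
tcp_rot: [0.404, 3.115, -0.0]
wrist_force: [0.8, 0.4, -8.0]
finger_gap: 0.501
```

Run:
```python
from plant import *
from held import *
from lev import lev
f,o0=pickle.load(open("w13.pkl","rb"));tgt=o0["tool_pos"]+R.from_rotvec(o0["tcp_rot"]).apply([.111,-.0023,0]);print("tgt",tgt)
f=grab_frame("wrist"); cv2.imwrite("pics/w14.png",f["color"][:,:,::-1]); o=get_obs();st(o); lev(f,"w14")
inc(o,[tgt[0],tgt[1],.122],165.23)
f=grab_frame("scene"); cv2.imwrite("pics/s14.png",cv2.resize(f["color"][170:280,230:370],(700,550),interpolation=cv2.INTER_CUBIC)[:,:,::-1])
```

```text
tgt [ 0.50348484 -0.13506034  0.18055227]
t 16.82 pos [0.5038, -0.1352, 0.1278] yaw 165.23 zax [0.001, -0.0, -1.0] F [0.91, 0.26, -7.92] gap 0.502 q6 -1.58
w14 brass 2603 slope tool+x 0.0092 z 0.1537 res 0.00053
w14 greytop 1288 slope tool+x 0.0453 z 0.1507 res 0.00055
w14 all 4690 slope tool+x -0.0992 z 0.1528 res 0.00104
turn [0.0, 0.0006, -0.0001] shift [0.0003, 0.0001, 0.0058] rows min 0.1
```

View pics/s14.png

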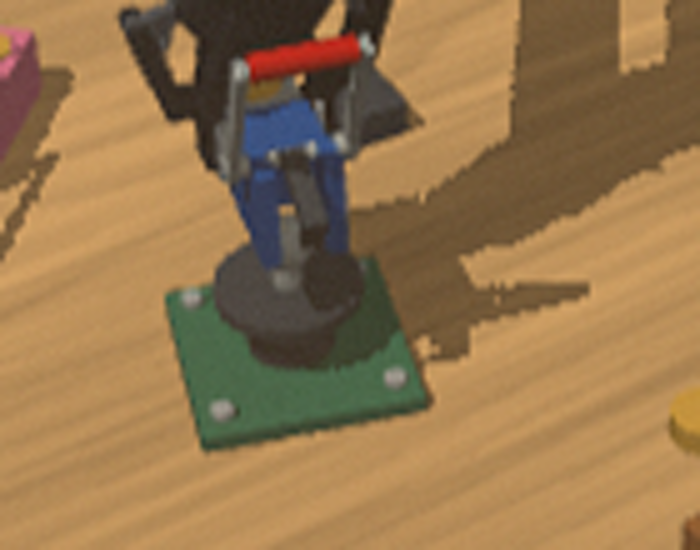

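Aligned over the post to 0.3 mm. The scene crop shows the ball right under the socket (285,250). Lowering slowly while watching the force.

Call:
step_arm([
  [[0,0,0],[0,0,0.003],-1],
  [[0,0,0],[0,0,0.006],-1],
  [[0,0,0],[0,0,0.009],-1],
  [[0,0,0],[0,0,0.011],-1],
  [[0,0,0],[0,0,0.013],-1],
])

```text
time_s: 17.5
tool_pos: [0.5035, -0.1351, 0.1143]
tcp_rot: [-0.404, -3.115, -0.0]
wrist_force: [-0.6, 0.3, -7.8]
finger_gap: 0.503
```

Call:
step_arm([
  [[0,0,0],[0,0,0.0015],-1],
  [[0,0,0],[0,0,0.003],-1],
  [[0,0,0],[0,0,0.0045],-1],
  [[0,0,0],[0,0,0.006],-1],
  [[0,0,0],[0,0,0.0075],-1],
])

```text
time_s: 18.12
tool_pos: [0.5035, -0.1351, 0.1069]
tcp_rot: [0.404, 3.115, -0.0]
wrist_force: [-0.2, -0.8, -8.3]
finger_gap: 0.503
```

Past the ball's top with no contact force. Continuing.

Call:
step_arm([
  [[0,0,0],[0,0,0.002],-1],
  [[0,0,0],[0,0,0.004],-1],
  [[0,0,0],[0,0,0.006],-1],
  [[0,0,0],[0,0,0.008],-1],
  [[0,0,0],[0,0,0.01],-1],
])

```text
time_s: 18.75
tool_pos: [0.5035, -0.1351, 0.0968]
tcp_rot: [-0.404, -3.115, 0.0]
wrist_force: [0.7, -0.3, -7.1]
finger_gap: 0.503
```

Call:
step_arm([
  [[0,0,0],[0,0,0.002],-1],
  [[0,0,0],[0,0,0.004],-1],
  [[0,0,0],[0,0,0.006],-1],
  [[0,0,0],[0,0,0.008],-1],
  [[0,0,0],[0,0,0.01],-1],
])

```text
time_s: 19.38
tool_pos: [0.5035, -0.1351, 0.0869]
tcp_rot: [0.404, 3.115, 0.0]
wrist_force: [-0.2, 0.3, -8.3]
finger_gap: 0.503
```

Call:
step_arm([
  [[0,0,0],[0,0,0.001],-1],
  [[0,0,0],[0,0,0.002],-1],
  [[0,0,0],[0,0,0.003],-1],
  [[0,0,0],[0,0,0.004],-1],
  [[0,0,0],[0,0,0.005],-1],
])

```text
time_s: 20.0
tool_pos: [0.5035, -0.1351, 0.0819]
tcp_rot: [0.404, 3.116, -0.0]
wrist_force: [0.5, -0.2, -8.1]
finger_gap: 0.505
```

Expected rest is at TCP z≈0.0785. Now in 0.5 mm rows.

Call:
step_arm([
  [[0,0,0],[0,0,0.0005],-1],
  [[0,0,0],[0,0,0.001],-1],
  [[0,0,0],[0,0,0.0015],-1],
  [[0,0,0],[0,0,0.002],-1],
  [[0,0,0],[0,0,0.0025],-1],
])

```text
time_s: 20.62
tool_pos: [0.5035, -0.1351, 0.0795]
tcp_rot: [-0.404, -3.116, -0.0]
wrist_force: [-0.2, -0.3, -8.1]
finger_gap: 0.505
```

Call:
step_arm([
  [[0,0,0],[0,0,0.0003],-1],
  [[0,0,0],[0,0,0.0006],-1],
  [[0,0,0],[0,0,0.0009],-1],
  [[0,0,0],[0,0,0.0012],-1],
  [[0,0,0],[0,0,0.0015],-1],
])

```text
time_s: 21.25
tool_pos: [0.5034, -0.1351, 0.0782]
tcp_rot: [-0.404, -3.115, -0.0]
wrist_force: [-3.1, 0.1, 1.1]
finger_gap: 0.506
```

Contact: the weight came off at z=0.0782, as expected. A little further to check that it is firm and level.

Call:
step_arm([
  [[0,0,0],[0,0,0.0003],-1],
  [[0,0,0],[0,0,0.0006],-1],
  [[0,0,0],[0,0,0.0006],-1],
  [[0,0,0],[0,0,0.0006],-1],
  [[0,0,0],[0,0,0.0006],-1],
])

```text
time_s: 21.88
tool_pos: [0.5034, -0.1351, 0.0782]
tcp_rot: [0.404, 3.115, -0.0]
wrist_force: [-5.1, 2.1, 7.8]
finger_gap: 0.505
```

Run:
```python
from plant import *
from held import *
from lev import lev
f=grab_frame("wrist"); cv2.imwrite("pics/w15.png",f["color"][:,:,::-1]); o=get_obs();st(o);print(o["torque"]); lev(f,"w15")
f=grab_frame("scene"); cv2.imwrite("pics/s15.png",cv2.resize(f["color"][170:280,230:370],(700,550),interpolation=cv2.INTER_CUBIC)[:,:,::-1])
```

```text
t 21.93 pos [0.5035, -0.1351, 0.0782] yaw 165.23 zax [0.0, -0.0, -1.0] F [-5.91, 1.27, 7.74] gap 0.505 q6 -1.58
[ 0.20206048  0.72156144 -0.03740962]
w15 brass 2601 slope tool+x 0.0049 z 0.104 res 0.00053
w15 greytop 1299 slope tool+x 0.0196 z 0.101 res 0.00055
w15 all 4694 slope tool+x -0.1012 z 0.1031 res 0.00104
```

View pics/s15.png

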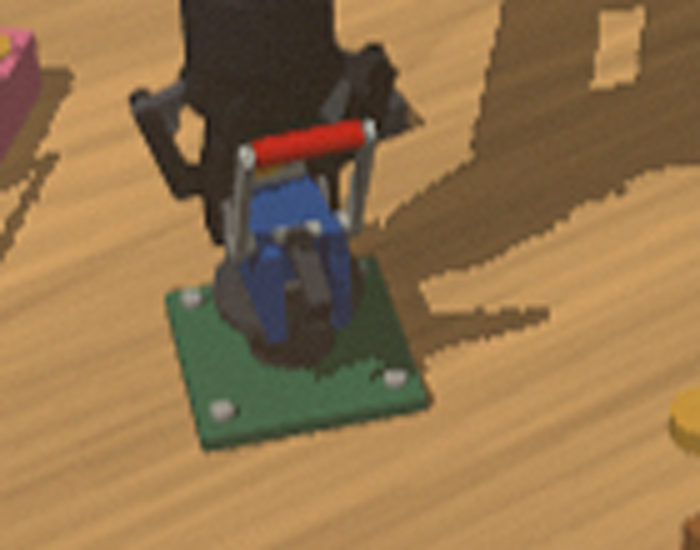

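Firm seat: z unchanged, force up to ~16 N, underside at 0.0566, level. Ease off the press and release.

Call:
step_arm([
  [[0,0,0],[0,0,-0.0004],-1],
  [[0,0,0],[0,0,-0.0006],-1],
  [[0,0,0],[0,0,-0.0006],0.2],
  [[0,0,0],[0,0,-0.0006],0.5],
  [[0,0,0],[0,0,-0.0006],0.6],
], squeeze=20)

```text
time_s: 22.6
tool_pos: [0.5039, -0.1352, 0.0781]
tcp_rot: [0.404, 3.115, -0.0]
wrist_force: [-0.1, -0.1, -0.5]
finger_gap: 0.801
```

Call:
step_arm([
  [[0,0,0],[0,0,-0.01],0.7],
  [[0,0,0],[0,0,-0.04],0.7],
  [[0,0,0],[0,0,-0.09],0.7],
  [[0,0,0],[0,0,-0.13],0.7],
  [[0,0,0],[0,0,-0.16],0.7],
])

```text
time_s: 23.22
tool_pos: [0.504, -0.1352, 0.2407]
tcp_rot: [0.403, 3.113, -0.001]
wrist_force: [-0.7, 0.2, -0.7]
finger_gap: 0.851
```

Run:
```python
from plant import *
from held import *
f=grab_frame("wrist"); cv2.imwrite("pics/w16.png",f["color"][:,:,::-1]); o=get_obs();st(o)
P=cloud(f);hsv=cv2.cvtColor(f["color"],cv2.COLOR_RGB2HSV);H,S,V=[hsv[...,i].astype(int) for i in range(3)]
org=np.array([.5256,-.1395]);a=np.deg2rad(-14.8);u=np.array([np.cos(a),np.sin(a)]);v=np.array([-u[1],u[0]])
Q=np.stack([(P[...,:2]-org)@u,(P[...,:2]-org)@v,P[...,2]],-1)
for n,m in [("red",((H<6)|(H>174))&(S>150)&(P[...,2]>.15)),("brass",(H>15)&(H<30)&(S>120)&(P[...,2]>.09)&(P[...,2]<.12)),("blue",(H>100)&(H<130)&(S>110)&(V>50))]:
    q=Q[m&(f["z_map"]>0)]; q=q[np.hypot(q[:,0],q[:,1])<.14]
    if len(q): print(n,len(q),np.median(q,0).round(4),q.min(0).round(4),q.max(0).round(4))
f=grab_frame("scene"); cv2.imwrite("pics/s16.png",cv2.resize(f["color"][170:280,230:370],(700,550),interpolation=cv2.INTER_CUBIC)[:,:,::-1])
```

```text
t 23.27 pos [0.5056, -0.1357, 0.2442] yaw 165.23 zax [0.007, -0.002, -1.0] F [1.26, 0.79, 3.71] gap 0.847 q6 -1.58
red 1277 [ 0.0578 -0.0028  0.197 ] [-0.043  -0.0672  0.188 ] [0.0677 0.0581 0.3272]
brass 721 [-0.0504  0.0003  0.104 ] [-0.0652 -0.0145  0.1019] [-0.0351  0.0151  0.1063]
blue 1877 [0.0014 0.0004 0.1061] [-0.0223 -0.0221  0.0564] [0.0434 0.0261 0.1148]
```

View pics/s16.png

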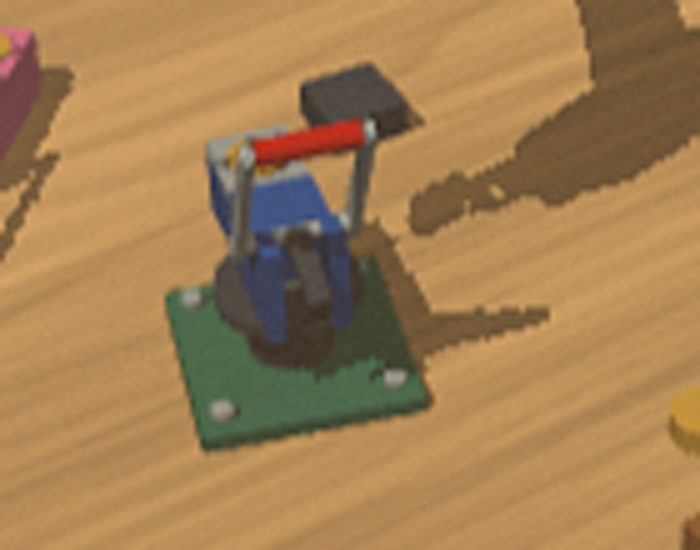

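View pics/w16.png

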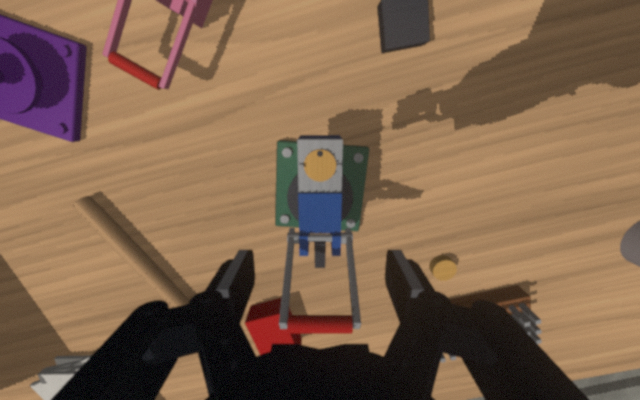

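Holder sits level with the handle still up (wrist: bar at (318,325), tag (320,163)). Next: rotate the jaws across the bar, close them, and hover above it.

Run:
```python
from plant import *
from h import *
o=get_obs();st(o)
inc(o,(.5863,-.1569,.25),75.2)
```

```text
t 23.32 pos [0.5055, -0.1356, 0.2422] yaw 165.23 zax [0.007, -0.002, -1.0] F [-0.51, -0.8, 0.64] gap 0.851 q6 -1.58
turn [0.0053, 0.0054, 1.5713] shift [-0.0836, 0.0001, -0.0073] rows min 8.4
```

Call:
step_arm([
  [[0,0,0.17],[0,0,-0.008],0.7],
  [[0,0,0.34],[-0.02,0,-0.015],0.4],
  [[0,0,0.51],[-0.04,0,-0.015],0],
  [[0,0,0.68],[-0.06,0,-0.015],-0.5],
  [[0,0,0.85],[-0.083,0,-0.015],-1],
])

```text
time_s: 23.95
tool_pos: [0.5838, -0.1563, 0.2523]
tcp_rot: [-1.659, -2.666, 0.001]
wrist_force: [0.1, 0.5, -0.3]
finger_gap: 0.079
```

Call:
step_arm([
  [[0,0,0.18],[0,0,0],-1],
  [[0,0,0.36],[0,0,0],-1],
  [[0,0,0.54],[0,0,0],-1],
  [[0,0,0.7],[0,0,0],-1],
  [[0,0,0.72],[0,0,0],-1],
])

```text
time_s: 24.58
tool_pos: [0.5834, -0.1562, 0.2524]
tcp_rot: [-2.487, -1.918, 0.001]
wrist_force: [-0.3, 0.4, 0.6]
finger_gap: 0.0
```

Run:
```python
from plant import *
from h import *
f=grab_frame("wrist"); cv2.imwrite("pics/w17.png",f["color"][:,:,::-1]); o=get_obs();st(o)
P=cloud(f)-np.array([0,.0014,0]);hsv=cv2.cvtColor(f["color"],cv2.COLOR_RGB2HSV);H,S,V=[hsv[...,i].astype(int) for i in range(3)]
Q=R.from_rotvec(o["tcp_rot"]).inv().apply((P-o["tool_pos"]).reshape(-1,3)).reshape(P.shape)
m=((H<6)|(H>174))&(S>150)&(P[...,2]>.17)&(P[...,2]<.21)
q=P[m];print(len(q),np.median(q,0),q.min(0),q.max(0)); q=Q[m];print("tool",np.median(q,0).round(4),np.percentile(q,2,0).round(4),np.percentile(q,98,0).round(4))
inc(o,(.5863,-.1569,.212),75.2)
```

```text
t 24.62 pos [0.5834, -0.1562, 0.2525] yaw 75.34 zax [-0.001, 0.0, -1.0] F [0.46, -0.02, -0.42] gap -0.001 q6 -0.01
857 [ 0.58812583 -0.14962916  0.1971885 ] [ 0.57728    -0.17163347  0.19106928] [ 0.59840329 -0.13027805  0.19947261]
tool [0.0075 0.003  0.0553] [-0.0126 -0.0028  0.0537] [0.0258 0.0089 0.0583]
turn [-0.0008, -0.0, 0.0025] shift [0.0001, 0.003, 0.0405] rows min 0.6
```

View pics/w17.png

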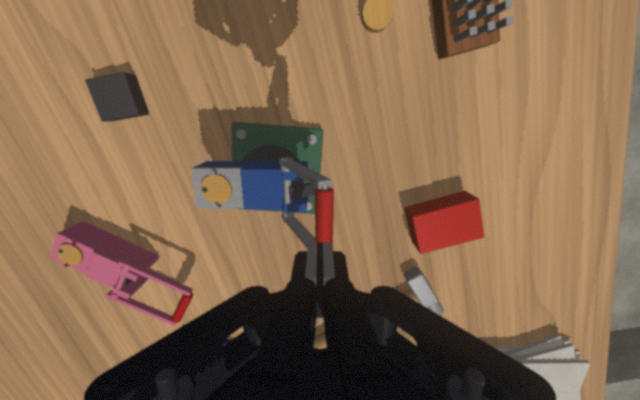

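The bar is 3 mm ahead in tool y, with its top ≈44 mm below the tips' contact height. Coming down onto it.

Call:
step_arm([
  [[0,0,0],[0,0.003,0.02],-1],
  [[0,0,0],[0,0.003,0.036],-1],
  [[0,0,0],[0,0.003,0.041],-1],
  [[0,0,0],[0,0.003,0.043],-1],
  [[0,0,0],[0,0.003,0.044],-1],
])

```text
time_s: 25.25
tool_pos: [0.5869, -0.1571, 0.2092]
tcp_rot: [2.487, 1.918, 0.001]
wrist_force: [1.1, -0.0, 0.0]
finger_gap: 0.003
```

Call:
step_arm([
  [[0,0,0],[0,0.0048,0.003],-1],
  [[0,0,0],[0,0.0095,0.0056],-1],
  [[0,0,0],[0,0.0141,0.0085],-1],
  [[0,0,0],[0,0.0185,0.0118],-1],
  [[0,0,0],[0,0.0226,0.0152],-1],
])

```text
time_s: 25.88
tool_pos: [0.6088, -0.1629, 0.1935]
tcp_rot: [-2.488, -1.918, 0.0]
wrist_force: [0.1, 0.3, 2.7]
finger_gap: -0.002
```

```bash
cat > bar.py <<'E'
from h import *
def bar(f,o):
    P=cloud(f)-np.array([0,.0014,0]);hsv=cv2.cvtColor(f["color"],cv2.COLOR_RGB2HSV);H,S,V=[hsv[...,i].astype(int) for i in range(3)]
    Q=R.from_rotvec(o["tcp_rot"]).inv().apply((P-o["tool_pos"]).reshape(-1,3)).reshape(P.shape)
    m=((H<6)|(H>174))&(S>150)&(P[...,2]>.09)&(P[...,2]<.21)&(abs(Q[...,1])<.05)&(Q[...,0]<.04)&(Q[...,0]>-.03)
    q=P[m]; top=np.percentile(q[:,2],97); Q=Q[m]; print("bar n",len(q),"top z",top.round(4),"angle",np.arcsin(np.clip((top-.007-.109)/.09,-1,1)).round(3),"tool y range",np.percentile(Q[:,1],[3,97]).round(4))
    b=(H>100)&(H<130)&(S>110)&(V>50)&(P[...,2]>.08); print("blue z",np.median(P[b][:,2]).round(4))
E
python3 - <<'E'
from plant import *
from bar import *
f=grab_frame("wrist"); cv2.imwrite("pics/w18.png",f["color"][:,:,::-1]); o=get_obs();st(o);bar(f,o)
E
```

```text
t 25.93 pos [0.6089, -0.1629, 0.193] yaw 75.27 zax [-0.0, 0.0, -1.0] F [0.1, 0.1, 2.78] gap -0.0 q6 -0.01
bar n 607 top z 0.1837 angle 0.851 tool y range [-0.0051  0.0057]
blue z 0.1061
```

View pics/w18.png

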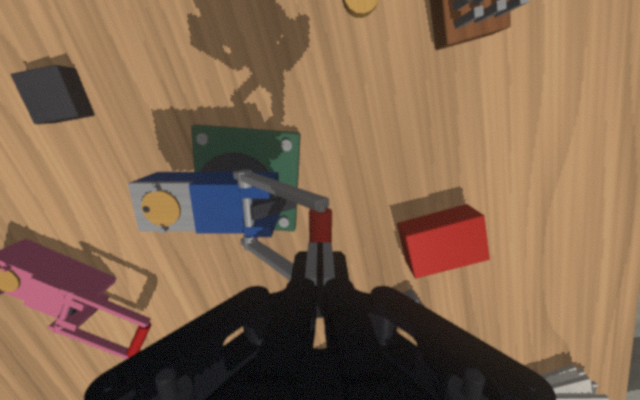

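The handle is down to 0.85 rad at under 3 N, with the bar centred under the tips at (320,225). Continuing along the arc.

Call:
step_arm([
  [[0,0,0],[0,0.0046,0.0043],-1],
  [[0,0,0],[0,0.0094,0.0096],-1],
  [[0,0,0],[0,0.0138,0.0153],-1],
  [[0,0,0],[0,0.0173,0.0206],-1],
  [[0,0,0],[0,0.0208,0.0268],-1],
])

```text
time_s: 26.55
tool_pos: [0.6288, -0.1681, 0.1665]
tcp_rot: [-2.488, -1.918, 0.0]
wrist_force: [0.0, -0.7, 2.7]
finger_gap: 0.002
```

Call:
step_arm([
  [[0,0,0],[0,0.003,0.0066],-1],
  [[0,0,0],[0,0.0055,0.0133],-1],
  [[0,0,0],[0,0.0072,0.0194],-1],
  [[0,0,0],[0,0.0083,0.0247],-1],
  [[0,0,0],[0,0.0092,0.029],-1],
])

```text
time_s: 27.18
tool_pos: [0.6375, -0.1704, 0.1376]
tcp_rot: [-2.488, -1.918, 0.0]
wrist_force: [-0.1, -0.0, 2.1]
finger_gap: 0.001
```

Run:
```python
from plant import *
from bar import *
f=grab_frame("wrist"); cv2.imwrite("pics/w19.png",f["color"][:,:,::-1]); o=get_obs();st(o);bar(f,o)
```

```text
t 27.23 pos [0.6373, -0.1703, 0.1371] yaw 75.28 zax [-0.001, 0.0, -1.0] F [1.1, -0.38, 1.42] gap -0.004 q6 -0.01
bar n 633 top z 0.1819 angle 0.821 tool y range [-0.0053  0.036 ]
blue z 0.106
```

View pics/w19.png

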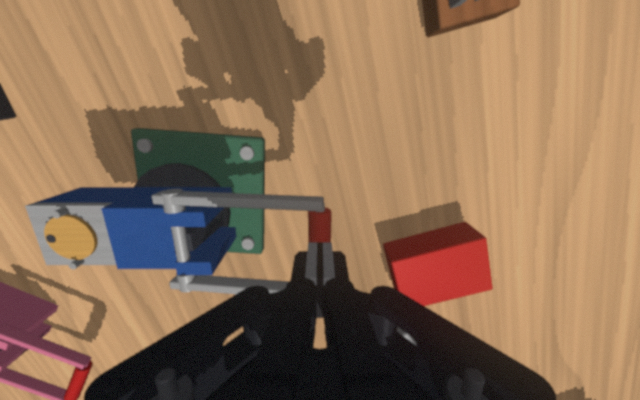

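Call:
step_arm([
  [[0,0,0],[0,0.0004,0.002],-1],
  [[0,0,0],[0,0.0006,0.004],-1],
  [[0,0,0],[0,0.0007,0.006],-1],
  [[0,0,0],[0,0.0007,0.0075],-1],
  [[0,0,0],[0,0.0007,0.009],-1],
])

```text
time_s: 27.85
tool_pos: [0.6382, -0.1706, 0.1289]
tcp_rot: [2.488, 1.918, 0.0]
wrist_force: [1.0, -0.7, 2.4]
finger_gap: -0.001
```

Call:
step_arm([
  [[0,0,0],[0,0,0.0004],-1],
  [[0,0,0],[0,0,0.0008],-1],
  [[0,0,0],[0,0,0.0012],-1],
  [[0,0,0],[0,0,0.0016],-1],
  [[0,0,0],[0,0,0.002],-1],
])

```text
time_s: 28.48
tool_pos: [0.6382, -0.1706, 0.127]
tcp_rot: [-2.488, -1.918, 0.0]
wrist_force: [-0.2, -0.1, 2.1]
finger_gap: 0.001
```

Not at the stop yet (force still ~2 N). Creeping on.

Call:
step_arm([
  [[0,0,0],[0,0,0.0003],-1],
  [[0,0,0],[0,0,0.0006],-1],
  [[0,0,0],[0,0,0.0009],-1],
  [[0,0,0],[0,0,0.0012],-1],
  [[0,0,0],[0,0,0.0014],-1],
])

```text
time_s: 29.1
tool_pos: [0.6384, -0.1707, 0.1258]
tcp_rot: [2.488, 1.918, 0.0]
wrist_force: [0.3, -0.6, 4.7]
finger_gap: 0.001
```

Call:
step_arm([
  [[0,0,0],[0,0,0.0002],-1],
  [[0,0,0],[0,0,0.0004],-1],
  [[0,0,0],[0,0,0.0006],-1],
  [[0,0,0],[0,0,0.0008],-1],
  [[0,0,0],[0,0,0.0008],-1],
])

```text
time_s: 29.72
tool_pos: [0.6382, -0.1706, 0.1248]
tcp_rot: [-2.488, -1.918, -0.0]
wrist_force: [0.2, -0.3, 4.3]
finger_gap: -0.0
```

Call:
step_arm([
  [[0,0,0],[0,0,0.0003],-1],
  [[0,0,0],[0,0,0.0006],-1],
  [[0,0,0],[0,0,0.0008],-1],
  [[0,0,0],[0,0,0.001],-1],
  [[0,0,0],[0,0,0.001],-1],
])

```text
time_s: 30.35
tool_pos: [0.6382, -0.1706, 0.1237]
tcp_rot: [-2.488, -1.918, 0.0]
wrist_force: [0.4, 0.6, 5.0]
finger_gap: 0.003
```

Run:
```python
from plant import *
from bar import *
f=grab_frame("wrist"); cv2.imwrite("pics/w20.png",f["color"][:,:,::-1]); o=get_obs();st(o)
f=grab_frame("scene"); cv2.imwrite("pics/s20.png",cv2.resize(f["color"][170:280,230:370],(700,550),interpolation=cv2.INTER_CUBIC)[:,:,::-1])
```

```text
t 30.4 pos [0.6382, -0.1706, 0.1238] yaw 75.27 zax [0.0, -0.0, -1.0] F [0.11, 0.17, 4.38] gap 0.001 q6 -0.01
```

View pics/s20.png

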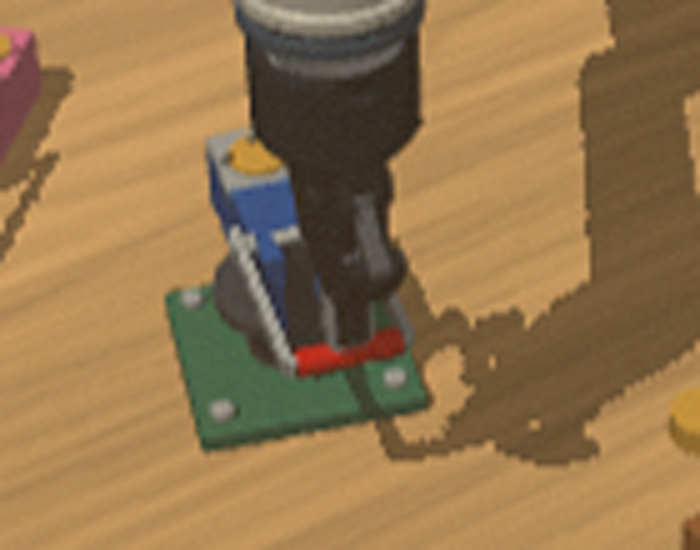

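Run:
```python
from plant import *
from h import *
def tl(f,nm):
    P=cloud(f)-np.array([0,.0014,0]);hsv=cv2.cvtColor(f["color"],cv2.COLOR_RGB2HSV);H,S,V=[hsv[...,i].astype(int) for i in range(3)]
    org=np.array([.5256,-.1409]);a=np.deg2rad(-14.8);u=np.array([np.cos(a),np.sin(a)]);v=np.array([-u[1],u[0]])
    Q=np.stack([(P[...,:2]-org)@u,(P[...,:2]-org)@v,P[...,2]],-1)
    for n,x0,x1,y in [("tag/brass",-.06,-.04,.01),("blue top",-.017,.018,.018),("bar",.108,.124,.024),("endgrey",-.072,-.068,.018)]:
        m=(f["z_map"]>0)&(Q[...,0]>x0)&(Q[...,0]<x1)&(abs(Q[...,1])<y)&(Q[...,2]>.08)&(Q[...,2]<.125)
        if n=="bar": m&=((H<8)|(H>172))&(S>120)
        z=Q[m][:,2]
        if len(z)>5: print(nm,n,len(z),"med",np.median(z).round(4),"p95",np.percentile(z,95).round(4))
f=grab_frame("wrist");cv2.imwrite("pics/w21.png",f["color"][:,:,::-1]);tl(f,"wrist")
f=grab_frame("scene");tl(f,"scene")
st(get_obs())
```

```text
wrist tag/brass 1019 med 0.1066 p95 0.1077
wrist blue top 3164 med 0.107 p95 0.1081
wrist bar 526 med 0.1122 p95 0.1136
wrist endgrey 346 med 0.1043 p95 0.1051
scene tag/brass 23 med 0.1067 p95 0.1099
scene blue top 83 med 0.1069 p95 0.1097
scene bar 54 med 0.1107 p95 0.1143
scene endgrey 6 med 0.1038 p95 0.1052
t 30.55 pos [0.6382, -0.1706, 0.1238] yaw 75.28 zax [-0.0, -0.0, -1.0] F [-0.65, 0.15, 4.67] gap -0.0 q6 -0.01
```

View pics/w21.png

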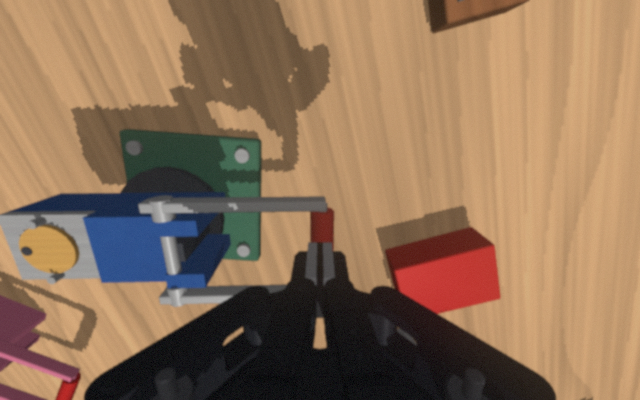

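The tag end has risen about 2.6 mm: at ~4.5 N the holder tips about the collar edge, so the handle seems bottomed and I'm tilting it. Easing back slowly.

Call:
step_arm([
  [[0,0,0],[0,0,-0.0005],-1],
  [[0,0,0],[0,0,-0.001],-1],
  [[0,0,0],[0,0,-0.0015],-1],
  [[0,0,0],[0,0,-0.002],-1],
  [[0,0,0],[0,0,-0.0023],-1],
])

```text
time_s: 31.18
tool_pos: [0.6382, -0.1706, 0.1261]
tcp_rot: [-2.488, -1.918, 0.0]
wrist_force: [-1.0, 0.2, 3.2]
finger_gap: -0.004
```

```bash
cat > tl.py <<'E'
from h import *
def tl(f,nm):
    P=cloud(f)-np.array([0,.0014,0]);hsv=cv2.cvtColor(f["color"],cv2.COLOR_RGB2HSV);H,S,V=[hsv[...,i].astype(int) for i in range(3)]
    org=np.array([.5256,-.1409]);a=np.deg2rad(-14.8);u=np.array([np.cos(a),np.sin(a)]);v=np.array([-u[1],u[0]])
    Q=np.stack([(P[...,:2]-org)@u,(P[...,:2]-org)@v,P[...,2]],-1)
    for n,x0,x1,y in [("tag/brass",-.06,-.04,.01),("blue top",-.017,.018,.018),("bar",.108,.124,.024),("endgrey",-.072,-.068,.018)]:
        m=(f["z_map"]>0)&(Q[...,0]>x0)&(Q[...,0]<x1)&(abs(Q[...,1])<y)&(Q[...,2]>.08)&(Q[...,2]<.13)
        if n=="bar": m&=((H<8)|(H>172))&(S>120)
        z=Q[m][:,2]
        if len(z)>5: print(nm,n,len(z),"med",np.median(z).round(4),"p95",np.percentile(z,95).round(4))
E
python3 - <<'E'
from plant import *
from tl import *
f=grab_frame("wrist");tl(f,"wrist");st(get_obs())
E
```

```text
wrist tag/brass 954 med 0.1043 p95 0.1053
wrist blue top 2986 med 0.1061 p95 0.1071
wrist bar 536 med 0.1145 p95 0.1159
wrist endgrey 301 med 0.1015 p95 0.1024
t 31.23 pos [0.6382, -0.1706, 0.1261] yaw 75.27 zax [0.0, 0.0, -1.0] F [0.28, 0.25, 3.96] gap -0.001 q6 -0.01
```

Level again with the bar still under 4 N (more than the 3 N the handle needs). Retreat and check.

Call:
step_arm([
  [[0,0,0],[0,0,-0.003],-1],
  [[0,0,0],[0,0,-0.02],-1],
  [[0,0,0],[0,0,-0.05],-1],
  [[0,0,0],[0,-0.02,-0.08],-1],
  [[0,0,0],[0,-0.04,-0.1],-1],
])

```text
time_s: 31.85
tool_pos: [0.5996, -0.1604, 0.2284]
tcp_rot: [2.487, 1.918, 0.002]
wrist_force: [1.0, 0.6, -0.3]
finger_gap: -0.002
```

Call:
step_arm([
  [[0,0,0],[-0.005,-0.01,0],-1],
  [[0,0,0],[-0.01,-0.01,0],-1],
  [[0,0,0],[-0.01,-0.01,0],-1],
  [[0,0,0],[-0.01,-0.01,0],-1],
  [[0,0,0],[-0.01,-0.01,0],-1],
])

```text
time_s: 32.48
tool_pos: [0.5875, -0.1675, 0.2255]
tcp_rot: [-2.487, -1.918, 0.001]
wrist_force: [1.0, 0.3, -1.0]
finger_gap: 0.001
```

Run:
```python
from plant import *
from tl import *
f=grab_frame("wrist");tl(f,"wrist");st(get_obs());cv2.imwrite("pics/w22.png",f["color"][:,:,::-1])
# arms slope: grey points |y| 27-34, x .04...105
P=cloud(f)-np.array([0,.0014,0]);org=np.array([.5256,-.1409]);a=np.deg2rad(-14.8);u=np.array([np.cos(a),np.sin(a)]);v=np.array([-u[1],u[0]])
Q=np.stack([(P[...,:2]-org)@u,(P[...,:2]-org)@v,P[...,2]],-1)
for s in (1,-1):
    m=(f["z_map"]>0)&(Q[...,0]>.035)&(Q[...,0]<.105)&(s*Q[...,1]>.028)&(s*Q[...,1]<.034)&(Q[...,2]>.095)&(Q[...,2]<.13)
    q=Q[m]; print("arm",s,len(q),np.polyfit(q[:,0]-.07,q[:,2],1).round(4))
# same on bench at start (w2) for reference
f=pickle.load(open("w2.pkl","rb"));P=cloud(f);org=np.array([.4636,.1815]);a=np.deg2rad(28);u=np.array([np.cos(a),np.sin(a)]);v=np.array([-u[1],u[0]])
Q=np.stack([(P[...,:2]-org)@u,(P[...,:2]-org)@v,P[...,2]],-1)
for s in (1,-1):
    m=(f["z_map"]>0)&(Q[...,0]>.035)&(Q[...,0]<.105)&(s*Q[...,1]>.028)&(s*Q[...,1]<.034)&(Q[...,2]>.035)&(Q[...,2]<.075)
    q=Q[m]; print("w2 arm",s,len(q),np.polyfit(q[:,0]-.07,q[:,2],1).round(4))
f=grab_frame("scene"); cv2.imwrite("pics/s22.png",cv2.resize(f["color"][170:280,230:370],(700,550),interpolation=cv2.INTER_CUBIC)[:,:,::-1])
```

```text
wrist tag/brass 428 med 0.1041 p95 0.1051
wrist blue top 1358 med 0.106 p95 0.1071
wrist bar 705 med 0.1149 p95 0.1165
wrist endgrey 147 med 0.101 p95 0.102
t 32.52 pos [0.5874, -0.1675, 0.2256] yaw 75.28 zax [-0.001, 0.0, -1.0] F [-0.65, 0.01, -0.19] gap -0.001 q6 -0.02
arm 1 568 [1.000e-04 1.131e-01]
arm -1 356 [0.0013 0.1145]
w2 arm 1 307 [0.0087 0.057 ]
w2 arm -1 279 [-0.0095  0.0576]
```

View pics/w22.png

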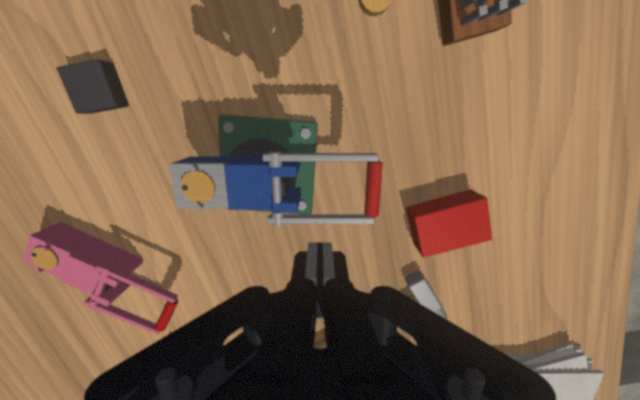

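View pics/s22.png

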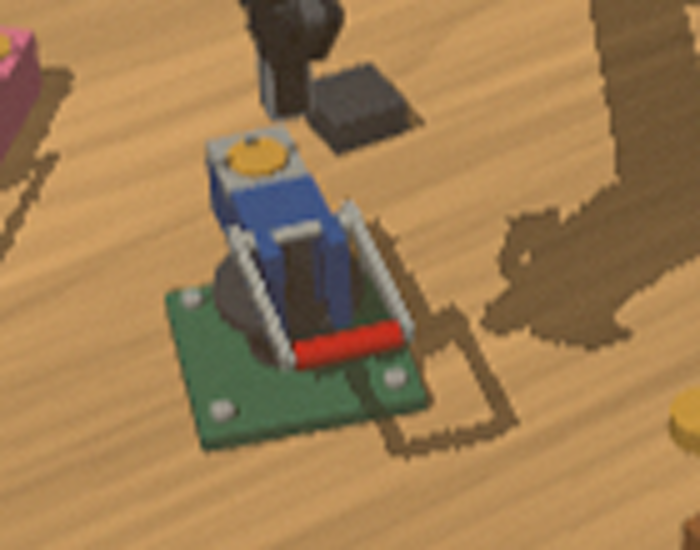

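Handle arms are level (slope ~0.001), the tag end is level, and nothing touches the holder. One last check that the other things haven't moved, then hand in.

Run:
```python
from plant import *
from h import *
f=grab_frame("top");f0=pickle.load(open("top0.pkl","rb"))
cv2.imwrite("pics/top_end.png",f["color"][:,:,::-1])
f2=f
for q in ["bench_block","tag_stack","red_box","mug","pencil_cup","stamp_rack","tag_tray","mallet"]:
    g=masks_of(q,f2); print(q,[(m["p"],np.round(m["box"]).tolist()) for m in g[:1]])
print(hand_in()); st(get_obs())
```

```text
bench_block [(0.77, [315.0, 255.0, 14.0, 16.0])]
tag_stack []
red_box [(0.41, [389.0, 137.0, 21.0, 8.0])]
mug [(0.62, [352.0, 203.0, 43.0, 31.0])]
pencil_cup [(0.38, [303.0, 131.0, 55.0, 15.0])]
stamp_rack [(0.8, [303.0, 131.0, 53.0, 17.0])]
tag_tray [(0.94, [179.0, 247.0, 33.0, 46.0])]
mallet [(0.73, [432.0, 187.0, 35.0, 75.0])]
the job is handed in; nothing more can be done
None
the job is handed in; nothing more can be done
```

View pics/top_end.png

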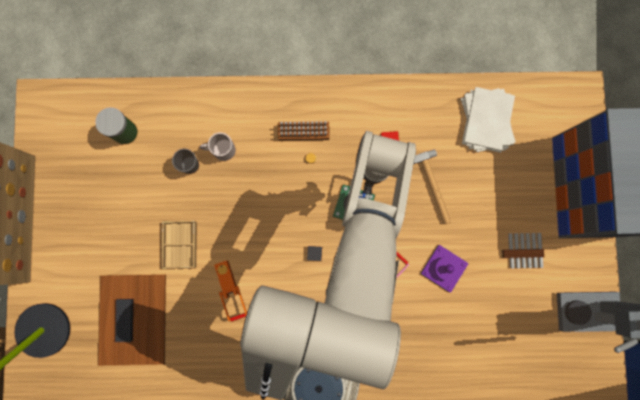

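The blue holder is mounted on the ball post with its handle pressed level, and I handed the job in at about 33 s of the 72 s allowed.

**What I did:**
- I raised the handle to its end stop while the holder stood on the bench. At the stop, pushing further slid the holder a few millimetres on the bench.
- I gripped the holder by its flat sides and lowered it over the ball with no contact force on the way down.
- It came to rest with the underside at about 57 mm, the measured collar height, and stayed firm at about 16 N. I then let go and pressed the handle down with closed fingertips at 2–5 N.

**Last checks:**
- The holder is level on the collar.
- The handle arms are level, with a slope of about 0.001.
- The gripper is clear of everything.
- In the last top view the other things look unmoved. The arm hid the pink look-alike and part of the red box. The networks missed the tag stack and mislabelled the mug and pencil cup, so I judged those by eye.

**What didn't go cleanly:**
- At the end of the press I pushed about 2 mm past the handle's bottom, at about 4.5 N. This briefly tipped the holder about 0.03 rad on the collar. I eased off at once, and it measured level again.
- I judged that the handle is locked from its level position and from pressing harder than the 3 N it needs. I did not test it by pulling on the holder.

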